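# Load the cold case and leak-check its cover seam

### The arm

A 6-joint arm with a two-finger parallel gripper is mounted at the origin on the work surface. World frame = base frame: x ahead of the robot, y to its left, z up, the work surface at z = 0. Lengths are in m, angles in degrees, forces in N, time in s.
With the tool pointing down it reaches from about 0.3 to 0.75 m from the base axis. Payload 8.5 kg.
Tool frame: the origin (TCP) lies midway between the tips of the shut fingers; the grasp point (between the pads) lies 19 mm behind it; z points along the fingers, y is the line along which they close (so a half turn about z gives the same grasp; the last joint's range is limited). The gripper opens to 85 mm and grips with 20 to 120 N. Pads are 22 mm wide; open, the fingers measure 114 mm over their backs; the gripper's body (76 mm by 85 mm) begins 54 mm behind the grasp point. The pads swing forward as they close: fully open they stand 13 mm farther back than shut.
Start: joints at [62.836, 21.807, 74.336, -0, 83.858, -12.336], TCP at [0.141, 0.532, 0.231] pointing down, gripper open.
Joint ranges: [-178.18, 178.18], [-50.72, 133.34], [12.68, 142.11], [-81.47, 261.47], [9.98, 163.14], [-165.26, 165.26]. Speed limits (degrees/s): [136.94, 136.94, 180, 180, 180, 180].

### API

Orientations are given as a 3x3 rotation matrix whose columns are the frame's x, y, z axes.
In Python, from rig import observe, optics, order, spotter gives the robot as it stands.
- The arm moves only by the tool move_arm, never from a script. Its argument "series" is text: rows parted by semicolons, each of 5 numbers parted by spaces: the shift along the tool's x, y, z in cm, then the turn about the tool's z in degrees, then the opening, from -1 (shut) to 1 (fully open). A call has 1 to 8 rows; each row is the pose to reach, as a shift and turn from the pose commanded when the call began, along the tool's axes at that moment; what a row does not reach only later rows make up. A row lasts 1/8 s, in which the tool goes at most 62.5 mm and 10.7 degrees, less where a joint would pass 70% of its speed; a pose out of reach is approached as far as the arm can. A call with a gripper value outside its range is refused whole. The fingers move at their own pace and stop on an object; "force" is the grip in N (left out, the last holds). Time passes only in rows, so rows that repeat a pose let the fingers close. It gives the time, the measured TCP pose, the force, the opening and the grip force at its end, in the units of the state.
- observe(): the state, without advancing time (a new reading comes with each control period).
- optics.get_image(name): name is "scene" or "top"; returns a dict with "pixels" (400x640x3 uint8, blue, green, red), "camera_matrix" (3x3 intrinsics, pixels), "rvec" (rotation vector, rad) and "tvec" (3), from world to camera coordinates, as OpenCV has them. Camera axes: x right, y down, z forward; pixel columns grow to the right and rows downward; lengths in m; the calibration is good to about 2 mm. A picture is of the moment at which its call begins. There is no depth.
- order.close_job(): hands the job in; it is judged then, once.
Trained networks look in the newest picture that a camera, given by its name, has taken for a name from the list of things; names that differ only in an ending like _2 or _b are one class to them, and where a whole thing is asked for, a point or a joint stands for the part that bears it (a point fixed in the world has none). Each returns a list of dicts, best first, with "score" (0 to 1); they miss things now and then, are a little off and sometimes report something else, mostly with a low value. They report only what shows in the picture. A call takes as long as a camera call. They do not tell look-alikes from the thing itself.
- spotter.find_in(thing, camera): "point" ([x, y, z] in m, in world coordinates, good to about 4 mm: the middle of the surface that is visible of it).
- spotter.cut_out(thing, camera): "pixels" (400x640 bool, what is visible of it).
- spotter.mark_of(thing, camera): "point" ([x, y, z] in m, in world coordinates, good to about 4 mm: a listed point, or the origin of a listed thing).
The state is a dict: "time_s": time; "q": joint angles; "qvel": joint speeds; "joint_efforts": joint torques, N m; "position": TCP position; "tool_rot": TCP orientation; "ft_force": force on the tool from outside, world axes, zero at the start; "wrist_torque": the same for the moment, N m; "grip_width": finger opening in m; "gripper_force": force on a finger pad.
Only numpy, scipy, OpenCV 4.12 (cv2) and the standard library are available. Lean on these libraries where they do the work, as an engineer would, in place of code of your own. Each camera call takes 0.05 s, during which the arm holds its last target. There are 200 camera calls.

### The job

Pack the cold case: slide its cover fully open, lay every sample tube from the tray crosswise in the bay and roll it in under the hood, then slide the cover fully shut. Then take the leak probe from its stand and guide its tip slowly (about 3 cm a second, light touch at most) along the whole cover seam in one pass, from the back end of the left side down to the front, across the front and along the right side to its back end, keeping the tip on the seam or just a hair above it. Hang the probe back upright in the fork of its stand, and leave the bottle, the jar and the tip box where they are.

Things in the scene. Friction and masses are not known exactly. Their poses are not given: they have to be found in the camera images.
- case: pale blue cold case fixed to the bench, open-topped, 274 mm long (x) by 154 mm wide (y), rim 76 mm high, walls 12 mm thick. Origin on the bench below the hood's near edge; +x points away from the robot, +y left. Inside width 130 mm. x -125 to 0 mm: loading bay, open above when the cover is open. x 0 to 125: under a fixed hood (underside 62 mm, top 68 mm up), entered only from the bay
- case_floor (a point): end of the level part of the bay's floor, at case x = -20 mm, y = 0, 30 mm above the bench. The floor is level from the front wall (x = -125) to here, then falls away at 9 degrees under the hood to the back wall: a tube lying crosswise (along y) whose axis is rolled past here rolls on by itself to the back. Four tubes fit one behind another
- cover (a joint): flat grey cover, 128 by 124 mm, 6 mm thick, its top flush with the case's rim, sliding on the case along x. Value in m: 0 = fully open (drawn back over the hood, its near edge at case x = 0), 0.122 = fully shut against its stop (over the bay), moving towards -x of the case. It starts partly open. Friction about 2 N; stays where left.
- cover_handle (a point): centre of the black bar handle on the cover: 14 mm thick along the case's x, 50 mm along y, 22 mm tall (11 mm above and below this point, which is 87 mm above the bench); at case x = 0.035 minus the cover's joint value, y = 0
- tube0: closed sample tube, a smooth rigid cylinder 26 mm in diameter, 100 mm long, 45 g, cream with a blue cap of the same diameter at its +x end; starts lying loose in a lane of the tray. Origin at the middle of its axis (13 mm above what it lies on); x runs along the cylinder; y and z turn as it rolls. Rolls easily. Absent in some starts
- tube1: closed sample tube, a smooth rigid cylinder 26 mm in diameter, 100 mm long, 45 g, cream with a blue cap of the same diameter at its +x end; starts lying loose in a lane of the tray. Origin at the middle of its axis (13 mm above what it lies on); x runs along the cylinder; y and z turn as it rolls. Rolls easily. Absent in some starts
- tube2: closed sample tube, a smooth rigid cylinder 26 mm in diameter, 100 mm long, 45 g, cream with a blue cap of the same diameter at its +x end; starts lying loose in a lane of the tray. Origin at the middle of its axis (13 mm above what it lies on); x runs along the cylinder; y and z turn as it rolls. Rolls easily. Absent in some starts
- tube3: closed sample tube, a smooth rigid cylinder 26 mm in diameter, 100 mm long, 45 g, cream with a blue cap of the same diameter at its +x end; starts lying loose in a lane of the tray. Origin at the middle of its axis (13 mm above what it lies on); x runs along the cylinder; y and z turn as it rolls. Rolls easily. Absent in some starts
- tray: white tube tray fixed to the bench right of the case, 256 mm (x) by 136 mm (y), 27 mm high, floor 5 mm thick; origin on the bench at its centre. Four lanes along x, 112 by 44 mm, centred at x = +-64, y = +-36 mm, each with at most one tube. The side walls (28 mm wide between lanes, 10 mm outside) are cut away to the floor over the middle 60 mm of each lane, for the fingers
- probe: hand-held leak probe, 166 mm long, 110 g, standing upright tip down, hanging by its collar in the fork of the stand. Origin at the tip, z up along the probe. Needle tip 5 mm thick up to z = 20 mm, steel shaft 10 mm thick to z = 100, round black collar 36 mm in diameter from z = 100 to 106, square grey grip 18 by 18 mm (faces along its x and y) from z = 106 to 166
- probe_collar (a point): underside of the probe's collar, on its axis, 100 mm above the tip
- stand: probe stand fixed to the bench: a base plate (12 mm high), a post (x = 32 to 52 mm) and at its top a level white fork of two prongs (x = -18 to 52, each 20 mm wide) with a slot 16 mm wide between them (y = -8 to 8), open above and towards -x; the slot ends at the post. Prong tops 120 mm above the bench; nothing of the stand is higher. Origin on the bench below the rest point
- stand_rest (a point): rest point of the fork, mid-slot at the level of the prong tops, where the centre of the collar's underside belongs
- seam_0 (a point): point 0 of 8 on the cover's seam (the narrow 3 mm gap between the shut cover and the case's rim, at rim height): left back end. The seam runs straight from 0 to 2, from 2 to 5 and from 5 to 7; left is the case's +y, front its -x
- seam_1 (a point): point 1 of 8 on the cover's seam (the narrow 3 mm gap between the shut cover and the case's rim, at rim height): middle of the left side. The seam runs straight from 0 to 2, from 2 to 5 and from 5 to 7; left is the case's +y, front its -x
- seam_2 (a point): point 2 of 8 on the cover's seam (the narrow 3 mm gap between the shut cover and the case's rim, at rim height): left front corner. The seam runs straight from 0 to 2, from 2 to 5 and from 5 to 7; left is the case's +y, front its -x
- seam_3 (a point): point 3 of 8 on the cover's seam (the narrow 3 mm gap between the shut cover and the case's rim, at rim height): front, left of middle. The seam runs straight from 0 to 2, from 2 to 5 and from 5 to 7; left is the case's +y, front its -x
- seam_4 (a point): point 4 of 8 on the cover's seam (the narrow 3 mm gap between the shut cover and the case's rim, at rim height): front, right of middle. The seam runs straight from 0 to 2, from 2 to 5 and from 5 to 7; left is the case's +y, front its -x
- seam_5 (a point): point 5 of 8 on the cover's seam (the narrow 3 mm gap between the shut cover and the case's rim, at rim height): right front corner. The seam runs straight from 0 to 2, from 2 to 5 and from 5 to 7; left is the case's +y, front its -x
- seam_6 (a point): point 6 of 8 on the cover's seam (the narrow 3 mm gap between the shut cover and the case's rim, at rim height): middle of the right side. The seam runs straight from 0 to 2, from 2 to 5 and from 5 to 7; left is the case's +y, front its -x
- seam_7 (a point): point 7 of 8 on the cover's seam (the narrow 3 mm gap between the shut cover and the case's rim, at rim height): right back end. The seam runs straight from 0 to 2, from 2 to 5 and from 5 to 7; left is the case's +y, front its -x
- reagent: bystander: clear bottle with a blue cap, 72 mm wide, 140 mm tall; origin at its foot
- jar: bystander: jar with a white lid, 70 mm wide, 90 mm tall; origin at its foot
- tipbox: bystander: orange pipette-tip box 80 by 110 mm, 59 mm tall; origin at its foot
Things that resemble listed ones, but are neither listed nor needed, are in the scene too. Leave any pink or yellow look-alike of the probe alone.

How it is judged (in metres and radians):
On the way, in this order (a step that is already met when the one before it is completed fails the run):
1. all the tubes lie under the hood and the cover is fully shut (x of tube0 in the frame of case between 0.01 and 0.125 m and z of each of tube0, tube1, tube2, tube3 in the frame of case below 0.06 m and y of tube0 in the frame of case between -0.06 and 0.06 m and x of tube1 in the frame of case between 0.01 and 0.125 m and y of tube1 in the frame of case between -0.06 and 0.06 m and x of tube2 in the frame of case between 0.01 and 0.125 m and y of tube2 in the frame of case between -0.06 and 0.06 m and x of tube3 in the frame of case between 0.01 and 0.125 m and y of tube3 in the frame of case between -0.06 and 0.06 m and value of joint cover above 0.116 m), for 0.3 s.
2. the probe tip is on the seam (within 8 mm of seam_0, left back end), cover shut (distance between probe and seam_0 below 0.008 m and value of joint cover above 0.116 m), for 0.04 s.
3. the probe tip is on the seam (within 8 mm of seam_1, middle of the left side), cover shut (distance between probe and seam_1 below 0.008 m and value of joint cover above 0.116 m), for 0.04 s.
4. the probe tip is on the seam (within 8 mm of seam_2, left front corner), cover shut (distance between probe and seam_2 below 0.008 m and value of joint cover above 0.116 m), for 0.04 s.
5. the probe tip is on the seam (within 8 mm of seam_3, front, left of middle), cover shut (distance between probe and seam_3 below 0.008 m and value of joint cover above 0.116 m), for 0.04 s.
6. the probe tip is on the seam (within 8 mm of seam_4, front, right of middle), cover shut (distance between probe and seam_4 below 0.008 m and value of joint cover above 0.116 m), for 0.04 s.
7. the probe tip is on the seam (within 8 mm of seam_5, right front corner), cover shut (distance between probe and seam_5 below 0.008 m and value of joint cover above 0.116 m), for 0.04 s.
8. the probe tip is on the seam (within 8 mm of seam_6, middle of the right side), cover shut (distance between probe and seam_6 below 0.008 m and value of joint cover above 0.116 m), for 0.04 s.
9. the probe tip is on the seam (within 8 mm of seam_7, right back end), cover shut (distance between probe and seam_7 below 0.008 m and value of joint cover above 0.116 m), for 0.04 s.
At the end, for the whole second after the job is handed in: Every tube present lies in the case under the hood (axis centre at least 10 mm past the hood's edge), the cover is shut (within 6 mm of its stop), and the probe hangs upright and still in the fork, collar on the prongs and within 12 mm of the rest point (all of step 1 and horizontal distance between probe_collar and stand_rest below 0.012 m and z of probe_collar in the frame of stand between 0.115 and 0.125 m and angle between probe's own z axis and vertical below 0.1 rad and linear speed of probe below 0.02 m/s); the robot touches nothing.
It fails at once if the probe moves faster than 0.1 m/s while its tip is at the seam's level over the bay (x of probe in the frame of case between -0.145 and 0.02 m and y of probe in the frame of case between -0.085 and 0.085 m and z of probe in the frame of case below 0.086 m and linear speed of probe above 0.1 m/s).
It fails at once if the probe is pressed on the case with more than 25 N (contact force between probe and case above 25 N).
It fails at once if a bystander is shoved by more than 30 mm or knocked over (distance of any of reagent, jar, tipbox from where it was at the start of the episode above 0.03 m or angle between any of reagent, jar, tipbox's own z axis and vertical above 0.5 rad).
Of tube0, tube1, tube2, tube3 only 2 to 4 are there at a start; the rules pass over those that are not, and their reading is None.
At some moment in a run one of tube0, tube1, tube2, tube3 may be knocked a few centimetres aside while the robot is not near it.
It also fails if it takes over 210 s, if anything falls off the work surface, if the arm or the gripper's body presses on something with over 40 N, if the wrist force passes 120 N, or if a joint passes its speed limit or range.

## Working session

There is one attempt and no reset: what is moved stays moved. The work goes in short steps, Python scripts to look and compute and a tool call to move; the robot and the scene stay as the last step left them, time stands still between calls to the robot, and variables do not carry over. Pictures are saved under pics/ and viewed, at most 14 in all, crops included, and the job is handed in when it is done.

Besides the shell and the picture viewer there is one more tool, called after "Call:" as name(argument=value, ...) on one line, values as JSON. move_arm: Moves the arm, as the interface text tells. Its arguments: {"type":"object","properties":{"series":{"type":"string"},"force":{"type":"number"}},"required":["series"]}

```bash
mkdir -p pics; ls; cat > h.py <<'E'
import numpy as np, cv2
from rig import observe, optics, order, spotter
def save(cam,name,crop=None,scale=1):
    d=optics.get_image(cam); im=d["pixels"].copy()
    if crop: x0,y0,x1,y1=crop; im=im[y0:y1,x0:x1]
    if scale!=1: im=cv2.resize(im,None,fx=scale,fy=scale,interpolation=cv2.INTER_CUBIC)
    cv2.imwrite("pics/"+name+".png",im); return d
def proj(d,P):
    return cv2.projectPoints(np.array(P,float).reshape(-1,3),np.array(d["rvec"]),np.array(d["tvec"]),np.array(d["camera_matrix"]),None)[0].reshape(-1,2)
def back(d,uv,z):
    R=cv2.Rodrigues(np.array(d["rvec"]))[0]; t=np.array(d["tvec"]).ravel()
    c=-R.T@t; r=R.T@np.linalg.inv(d["camera_matrix"])@np.array([uv[0],uv[1],1.]); return c+r*(z-c[2])/r[2]
E
cat > a.py <<'E'
from h import *
np.set_printoptions(precision=4,suppress=True)
s=observe(); print(s["time_s"],s["position"],np.array(s["tool_rot"]).round(3).tolist(),s["grip_width"])
D={c:save(c,c+"0") for c in("scene","top")}
for c in D:
    print(c,back(D[c],(320,200),0))
    for n in["case","case_floor","cover_handle","tube0","tray","probe","probe_collar","stand","stand_rest","seam_0","seam_2","seam_5","seam_7","reagent","jar","tipbox"]:
        r=spotter.mark_of(n,c)
        print(c,n,[(round(x["score"],2),np.round(x["point"],3).tolist(),proj(D[c],x["point"])[0].round().tolist()) for x in r[:6]])
E
python3 a.py
```

```text
pics
0.0 [0.1406 0.5314 0.2307] [[-0.967, 0.256, -0.001], [0.256, 0.967, -0.001], [0.0, -0.001, -1.0]] 0.08535923530998747
scene [0.4482 0.1661 0.    ]
scene case [(0.7, [0.597, 0.041, -0.001], [325.0, 246.0])]
scene case_floor [(0.78, [0.578, 0.037, 0.03], [319.0, 233.0]), (0.36, [0.458, -0.332, 0.015], [163.0, 288.0]), (0.24, [0.344, 0.473, -0.001], [364.0, 150.0]), (0.19, [0.465, -0.269, 0.023], [189.0, 273.0])]
scene cover_handle [(0.67, [0.556, 0.038, 0.09], [313.0, 211.0])]
scene tube0 [(0.92, [0.456, -0.331, 0.017], [163.0, 286.0]), (0.92, [0.463, -0.271, 0.022], [188.0, 273.0]), (0.77, [0.588, -0.258, 0.019], [223.0, 301.0]), (0.59, [0.592, -0.335, 0.019], [193.0, 322.0]), (0.18, [0.481, 0.276, 0.12], [356.0, 155.0])]
scene tray [(0.64, [0.521, -0.298, 0.003], [192.0, 299.0]), (0.51, [0.546, -0.032, 0.073], [289.0, 227.0]), (0.3, [0.478, 0.273, 0.118], [354.0, 156.0])]
scene probe [(0.69, [0.392, 0.277, 0.0], [333.0, 178.0]), (0.66, [0.472, 0.381, -0.001], [375.0, 175.0]), (0.58, [0.606, 0.282, -0.002], [388.0, 208.0]), (0.52, [0.55, 0.402, -0.0], [398.0, 183.0]), (0.2, [0.54
[... 4169 characters left out ...]
68, [0.589, 0.103, 0.077], [303.0, 181.0])]
top seam_7 [(0.86, [0.544, -0.025, 0.075], [349.0, 198.0]), (0.81, [0.464, 0.087, 0.077], [308.0, 226.0]), (0.78, [0.476, 0.006, 0.081], [338.0, 222.0]), (0.7, [0.469, 0.043, 0.078], [324.0, 224.0]), (0.69, [0.601, -0.024, 0.076], [349.0, 178.0]), (0.68, [0.589, 0.103, 0.077], [303.0, 181.0])]
top reagent [(0.75, [0.757, -0.16, 0.0], [392.0, 135.0]), (0.64, [0.479, 0.275, -0.003], [245.0, 222.0]), (0.23, [0.684, 0.396, 0.001], [207.0, 153.0])]
top jar [(0.68, [0.543, -0.026, 0.074], [350.0, 199.0]), (0.65, [0.684, 0.398, -0.0], [207.0, 153.0]), (0.51, [0.461, -0.271, 0.016], [432.0, 232.0])]
top tipbox [(0.9, [0.347, 0.478, 0.001], [170.0, 266.0])]
```

```bash
python3 - <<'E'
import cv2,numpy as np
a=cv2.imread("pics/top0.png")[110:300,130:490]; cv2.imwrite("pics/t0.png",cv2.resize(a,None,fx=2.2,fy=2.2,interpolation=cv2.INTER_CUBIC))
E
```

```text
(no output)
```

View pics/scene0.png

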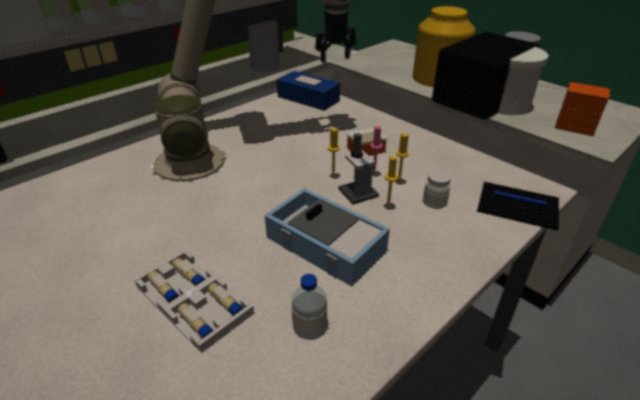

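View pics/t0.png

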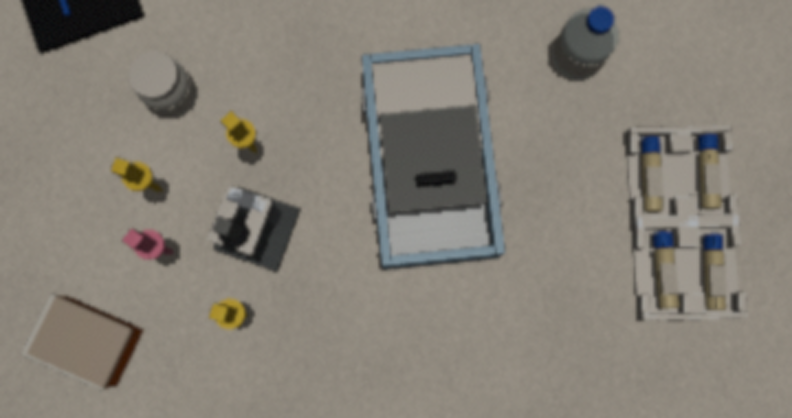

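Targets: the true probe is dark and sits in the stand (top px ~236,215; scene ~356,145). The look-alikes are yellow at top px ~(234,253), (190,190) and (239,170), and pink at ~(196,221). Four tubes lie in the tray, and the cover is partly shut with its handle at ~(0.557,0.038). Next I fit the poses of the fixed things and check the stand in one close crop.

```bash
cat > fit.py <<'E'
from h import *
from scipy.optimize import minimize
D={c:optics.get_image(c) for c in("scene","top")}
def box(p,b):
    x,y,a=p; x0,x1,y0,y1,z0,z1=b; c,s=np.cos(a),np.sin(a)
    return np.array([[x+c*u-s*v,y+s*u+c*v,w] for u in(x0,x1) for v in(y0,y1) for w in(z0,z1)])
def sil(d,P,S=4):
    h=cv2.convexHull((proj(d,P)*S).astype(np.float32)); m=np.zeros((400*S,640*S),np.uint8)
    cv2.fillConvexPoly(m,(h*16).round().astype(np.int32),1,shift=4); return cv2.resize(m.astype(np.float32),(640,400),interpolation=cv2.INTER_AREA)
def fit(n,b,p0,cams=("scene","top")):
    M={}
    for c in cams:
        r=spotter.cut_out(n,c)
        if r: M[c]=np.array(r[0]["pixels"]).astype(np.float32); 
    f=lambda p:sum(1-np.minimum(sil(D[c],box(p,b)),M[c]).sum()/np.maximum(sil(D[c],box(p,b)),M[c]).sum() for c in M)
    r=minimize(f,p0,method="Nelder-Mead",options=dict(initial_simplex=[p0,np.add(p0,[.01,0,0]),np.add(p0,[0,.01,0]),np.add(p0,[0,0,.08])],xatol=1e-4,fatol=1e-5))
    print(n,list(M),r.x.round(4),np.degrees(r.x[2]).round(2),round(r.fun,4)); return r.x
if __name__=="__main__":
    for cams in(("top",),("scene","top")):
        fit("case",(-.137,.137,-.077,.077,0,.076),[.597,.041,.08],cams)
        fit("tray",(-.128,.128,-.068,.068,0,.027),[.523,-.298,.05],cams)
    M=np.array(spotter.cut_out("tube0","top")[0]["pixels"])
    out=[]
    for c,(u,v) in(("scene",(357,165)),("top",(240,217))):
        out.append(cv2.resize(D[c]["pixels"][v-32:v+32,u-32:u+32],(512-112,512-112),interpolation=cv2.INTER_CUBIC))
    cv2.imwrite("pics/stand.png",np.hstack(out))
    for r in spotter.cut_out("tube0","top")[:4]:
        m=np.array(r["pixels"]); v,u=np.nonzero(m); P=np.array([back(D["top"],(a,b),.022)[:2] for a,b in zip(u,v)])
        w,V=np.linalg.eigh(np.cov(P.T)); print("tube",round(r["score"],2),P.mean(0).round(4),np.degrees(np.arctan2(V[1,1],V[0,1])).round(1)%180,(P.max(0)-P.min(0)).round(3))
E
python3 fit.py
```

```text
case [] [0.597 0.041 0.08 ] 4.58 0.0
tray ['top'] [ 0.5233 -0.3     0.0504] 2.89 0.3575
case ['scene'] [0.5947 0.044  0.1298] 7.44 0.0294
tray ['scene', 'top'] [ 0.5234 -0.2989  0.0503] 2.88 0.709
tube 0.91 [ 0.4609 -0.2686] 3.6999999999999886 [0.098 0.033]
tube 0.64 [ 0.5873 -0.2539] 1.1999999999999886 [0.102 0.029]
tube 0.58 [ 0.5945 -0.3317] 2.3000000000000114 [0.102 0.032]
tube 0.35 [0.6053 0.0394] 7.099999999999994 [0.309 0.193]
```

View pics/stand.png

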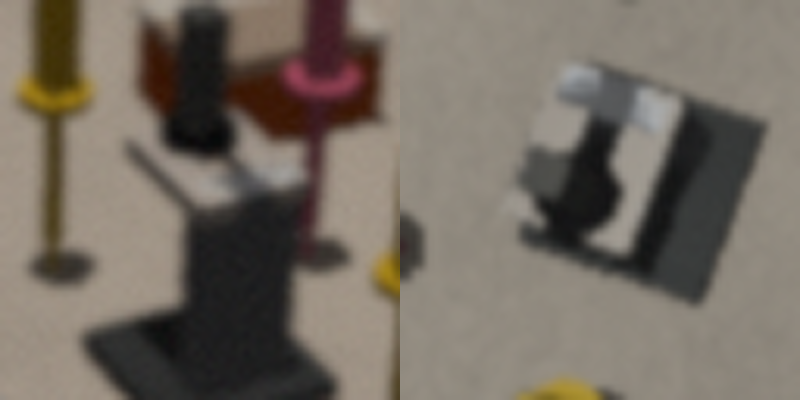

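The close crop shows the dark probe with its round collar on the white fork, with the prongs opening down-left in the top view (stand yaw about -20°). The yellow and pink look-alikes stand free around it. Now I refine case, tray and stand from colour masks.

```bash
cat > fit2.py <<'E'
from fit import *
def fitm(n,M,b,p0):
    f=lambda p:sum(1-np.minimum(sil(D[c],box(p,b)),M[c]).sum()/np.maximum(sil(D[c],box(p,b)),M[c]).sum() for c in M)
    r=minimize(f,p0,method="Nelder-Mead",options=dict(initial_simplex=[p0,np.add(p0,[.01,0,0]),np.add(p0,[0,.01,0]),np.add(p0,[0,0,.08])],xatol=1e-4,fatol=1e-5))
    print(n,list(M),r.x.round(4),np.degrees(r.x[2]).round(2),round(r.fun,4)); return r.x
def hullmask(m):
    k,l,st,_=cv2.connectedComponentsWithStats(m.astype(np.uint8)); i=1+st[1:,4].argmax()
    v,u=np.nonzero(l==i); h=cv2.convexHull(np.stack([u,v],1).astype(np.int32)); o=np.zeros((400,640),np.uint8); cv2.fillConvexPoly(o,h,1); return o.astype(np.float32)
def near(c,p,r):
    o=np.zeros((400,640),np.uint8); u=proj(D[c],p)[0].round().astype(int); cv2.circle(o,tuple(int(q) for q in u),r,1,-1); return o>0
Mc={};Mt={}
for c in D:
    im=D[c]["pixels"].astype(int); B,G,R=im[...,0],im[...,1],im[...,2]
    m=(B-R>25)&near(c,[.597,.041,.05],85); Mc[c]=hullmask(m)
bc=(-.137,.137,-.077,.077,0,.076)
for s in(("top",),("scene",),("scene","top")): pc=fitm("case",{c:Mc[c] for c in s},bc,[.597,.041,.1])
for c in D:
    h=proj(D[c],box(pc,bc)); print(c,Mc[c].sum(),sil(D[c],box(pc,bc)).sum())
# tray via brightness in top
im=D["top"]["pixels"].astype(int); 
for r in spotter.cut_out("tray","top")[:2]: 
    m=np.array(r["pixels"]); print(r["score"],m.sum(),np.argwhere(m).mean(0))
    if m.sum()>800: fitm("tray",{"top":hullmask(m)},(-.128,.128,-.068,.068,0,.027),[.523,-.298,.05])
# overlay
im=cv2.resize(D["top"]["pixels"],None,fx=4,fy=4,interpolation=cv2.INTER_CUBIC)
T=lambda p,l:(np.array([[p[0]+np.cos(p[2])*u-np.sin(p[2])*v,p[1]+np.sin(p[2])*u+np.cos(p[2])*v,w] for u,v,w in l]))
def poly(P,col,c="top"): cv2.polylines(im,[((proj(D[c],P)+.5)*4).round().astype(np.int32)],True,col,1,cv2.LINE_AA)
poly(T(pc,[(-.137,-.077,.076),(-.137,.077,.076),(.137,.077,.076),(.137,-.077,.076)]),(0,0,255))
poly(T(pc,[(-.125,-.065,.076),(-.125,.065,.076),(.125,.065,.076),(.125,-.065,.076)]),(0,255,0))
ps=(.482,.274,np.radians(-20))
for a,b in((-.028,-.008),(.008,.028)): poly(T(ps,[(-.018,a,.12),(-.018,b,.12),(.052,b,.12),(.052,a,.12)]),(0,0,255))
cv2.imwrite("pics/ov.png",im[560:1060,840:1500])
E
python3 fit2.py
```

```text
case ['top'] [0.5991 0.041  0.126 ] 7.22 0.0474
case ['scene'] [0.5484 0.0989 0.1287] 7.37 0.3224
case ['scene', 'top'] [0.5981 0.0411 0.1271] 7.28 0.4446
scene 4430.0 7331.5625
top 5228.0 5485.5625
0.88 2968 [211.21495957 440.08187332]
tray ['top'] [ 0.5232 -0.3006  0.0529] 3.03 0.0276
```

View pics/ov.png

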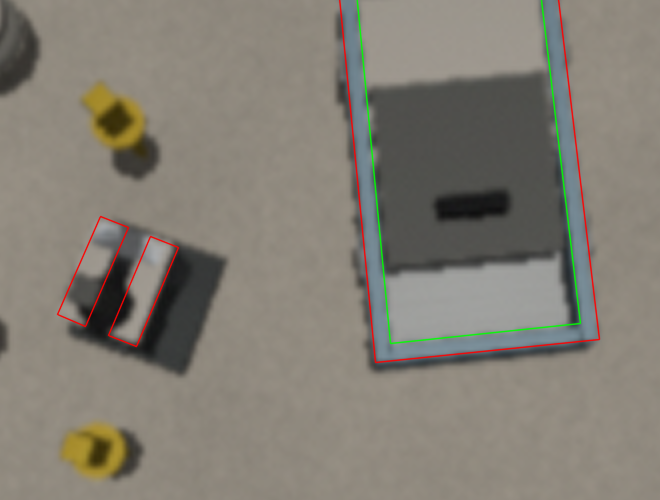

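```bash
cat > go.py <<'E'
# usage: go.py x y z toolY_deg [case: coordinates in case frame, yaw relative to case]
import sys
from h import *
CASE=(.597,.0415,np.radians(7.3))
def cw(u,v,z,p=CASE): return np.array([p[0]+np.cos(p[2])*u-np.sin(p[2])*v,p[1]+np.sin(p[2])*u+np.cos(p[2])*v,z])
def report():
    s=observe(); R=np.array(s["tool_rot"]); p=np.array(s["position"])
    ya=np.degrees(np.arctan2(R[1,1],R[0,1])); d=p[:2]-CASE[:2]; c,n=np.cos(CASE[2]),np.sin(CASE[2])
    print("t",round(s["time_s"],2),"p",p.round(4),"case",round(c*d[0]+n*d[1],4),round(-n*d[0]+c*d[1],4),"yaw",ya.round(2),"tilt",R[:,2].round(3),"q6",round(s["q"][5],1),"w",round(s["grip_width"],4),"gf",round(float(np.max(s["gripper_force"])),1),"F",np.round(s["ft_force"],1)); return p,R,ya
def step(x,y,z,yaw):
    p,R,ya=report(); d=R.T@(np.array([x,y,z])-p)*100; t=-((yaw-ya+180)%360-180)
    print("tool dx dy dz cm:",d.round(2),"turn:",round(t,2))
if __name__=="__main__":
    a=[float(v) for v in sys.argv[1:5]]
    if len(a)<4: report()
    elif len(sys.argv)>5:
        w=cw(a[0],a[1],a[2]); step(*w,a[3]+np.degrees(CASE[2]))
    else: step(*a)
E
python3 go.py -0.040 0 0.14 0 case
```

```text
t 2.35 p [0.1408 0.5317 0.2313] case -0.3903 0.5442 yaw 75.17 tilt [ 0. -0. -1.] q6 -12.3 w 0.0855 gf 0.0 F [ 0.  -0.2  0.4]
tool dx dy dz cm: [-52.95 -37.21   9.13] turn: 67.87
```

Call:
move_arm(series="-6 -4.2 0 8 0;-12 -8.4 0 17 0;-18 -12.6 0 25 0;-24 -17 0 34 0;-30 -21 0 42 0;-36 -25 0 51 0;-42 -29.5 0 60 0;-48 -33.7 0 67.9 0", force=30)

```text
time_s: 3.35
position: [0.4642, 0.1476, 0.2316]
tool_rot: [[-0.122, 0.993, 0.001], [0.993, 0.122, 0.0], [0.0, 0.001, -1.0]]
ft_force: [0.8, 1.4, 0.1]
grip_width: 0.0426
gripper_force: 0.0
```

```bash
python3 go.py -0.040 0 0.14 0 case
```

```text
t 3.35 p [0.4642 0.1476 0.2316] case -0.1183 0.1221 yaw 6.98 tilt [ 0.001  0.    -1.   ] q6 -3.3 w 0.0426 gf 0.0 F [0.8 1.4 0.1]
tool dx dy dz cm: [-12.17   7.89   9.16] turn: -0.32
```

Call:
move_arm(series="-4 2.6 0 0 0;-8 5.2 0 0 0;-12 7.8 0 0 0;-12 7.8 0 0 0;-12 7.8 0 0 0")

```text
time_s: 3.98
position: [0.5553, 0.0405, 0.2312]
tool_rot: [[-0.126, 0.992, -0.001], [0.992, 0.126, 0.0], [0.0, -0.0, -1.0]]
ft_force: [-0.1, 1.6, 0.9]
grip_width: 0.0433
gripper_force: 0.0
```

```bash
python3 go.py -0.040 0 0.083 0 case
```

```text
t 3.98 p [0.5553 0.0405 0.2312] case -0.0415 0.0043 yaw 7.27 tilt [-0.001  0.    -1.   ] q6 -15.3 w 0.0433 gf 0.0 F [-0.1  1.6  0.9]
tool dx dy dz cm: [-0.44  0.16 14.82] turn: -0.03
```

Good: the measured pose follows the commanded one. Lower onto the handle and grip it.

Call:
move_arm(series="-0.4 0.1 5 0 0;-0.4 0.1 10 0 0;-0.4 0.1 13 0 0;-0.4 0.1 14.6 0 0;-0.4 0.1 14.6 0 -0.3;-0.4 0.1 14.6 0 -1;-0.4 0.1 14.6 0 -1;-0.4 0.1 14.6 0 -1", force=40)

```text
time_s: 4.97
position: [0.5575, 0.037, 0.0865]
tool_rot: [[-0.127, 0.992, 0.002], [0.992, 0.127, 0.001], [0.0, 0.002, -1.0]]
ft_force: [-0.4, 4.3, 6.9]
grip_width: 0.0125
gripper_force: 42.3
```

```bash
python3 go.py 0.035 0 0.083 0 case
```

```text
t 4.97 p [0.5575 0.037  0.0865] case -0.0398 0.0005 yaw 7.28 tilt [ 0.002  0.001 -1.   ] q6 -15.7 w 0.0125 gf 42.3 F [-0.4  4.3  6.9]
tool dx dy dz cm: [-0.05  7.48  0.37] turn: -0.02
```

Call:
move_arm(series="0 1 0 0 -1;0 2 0 0 -1;0 3 0 0 -1;0 4 0 0 -1;0 5 0 0 -1;0 6 0 0 -1;0 6.8 0 0 -1;0 7 0 0 -1")

```text
time_s: 5.98
position: [0.6269, 0.0458, 0.0865]
tool_rot: [[-0.127, 0.992, 0.001], [0.992, 0.127, 0.0], [0.0, 0.001, -1.0]]
ft_force: [-3.1, 2.8, 5.7]
grip_width: 0.0124
gripper_force: 42.3
```

```bash
python3 go.py 0.035 0 0.083 0 case
```

```text
t 5.97 p [0.6269 0.0458 0.0865] case 0.0303 0.0005 yaw 7.29 tilt [ 0.001  0.    -1.   ] q6 -13.9 w 0.0124 gf 42.3 F [-3.1  2.8  5.7]
tool dx dy dz cm: [-0.05  0.47  0.35] turn: -0.01
```

Call:
move_arm(series="0 0.2 0 0 -1;0 0.4 0 0 -1;0 0.5 0 0 -1;0 0.6 0 0 -1;0 0.7 0 0 -1;0 0.8 0 0 -1;0 0.8 0 0 -1")

```text
time_s: 6.85
position: [0.6309, 0.0464, 0.0865]
tool_rot: [[-0.127, 0.992, -0.008], [0.992, 0.127, -0.001], [0.001, -0.008, -1.0]]
ft_force: [-19.7, -0.6, 16.5]
grip_width: 0.0127
gripper_force: 43.4
```

```bash
python3 go.py 0.035 0 0.083 0 case
```

```text
t 6.85 p [0.6309 0.0464 0.0865] case 0.0342 0.0005 yaw 7.3 tilt [-0.008 -0.001 -1.   ] q6 -13.7 w 0.0127 gf 43.4 F [-19.7  -0.6  16.5]
tool dx dy dz cm: [-0.05  0.08  0.35] turn: 0.0
```

Call:
move_arm(series="0 -0.5 0 0 -1;0 -0.5 0 0 0;0 -0.5 0 0 0;0 -0.5 -3 0 0;0 -0.5 -7 0 0;0 -0.5 -11 0 0;0 -0.5 -14 0 0.4")

```text
time_s: 7.72
position: [0.6298, 0.0454, 0.227]
tool_rot: [[-0.126, 0.992, 0.001], [0.992, 0.126, -0.001], [-0.001, 0.001, -1.0]]
ft_force: [0.5, 0.3, -0.6]
grip_width: 0.0589
gripper_force: 0.0
```

```bash
cat > tubes.py <<'E'
from h import *
def tubes(z=.024):
    d=optics.get_image("top"); out=[]
    for r in spotter.cut_out("tube0","top"):
        m=np.array(r["pixels"]); 
        if not 60<m.sum()<600: continue
        v,u=np.nonzero(m); P=np.array([back(d,(a,b),z)[:2] for a,b in zip(u,v)]); w,V=np.linalg.eigh(np.cov(P.T))
        c=(P.max(0)+P.min(0))/2
        if any(np.hypot(*(c-o))<.03 for o in out): continue
        out.append(c); print("tube",round(r["score"],2),int(m.sum()),"mid",c.round(4),"mean",P.mean(0).round(4),"ang",(np.degrees(np.arctan2(V[1,1],V[0,1]))+90)%180-90,"ext",(P.max(0)-P.min(0)).round(3))
    for c in("top","scene"): print(c,[(round(r["score"],2),np.round(r["point"],4).tolist()) for r in spotter.mark_of("tube0",c)])
if __name__=="__main__": tubes()
E
python3 tubes.py; python3 go.py .460 -.268 .12 -87
```

```text
tube 0.69 328 mid [ 0.4592 -0.3331] mean [ 0.4576 -0.3331] ang -0.602961732389133 ext [0.098 0.028]
tube 0.66 291 mid [ 0.462  -0.2688] mean [ 0.4624 -0.2695] ang 4.907498603697007 ext [0.095 0.029]
tube 0.57 365 mid [ 0.5862 -0.2539] mean [ 0.5851 -0.2537] ang 0.2552234227363215 ext [0.108 0.034]
tube 0.39 161 mid [0.4962 0.2985] mean [0.4969 0.2985] ang 59.64218194019665 ext [0.037 0.041]
top [(0.86, [0.4584, -0.2681, 0.0141]), (0.73, [0.5904, -0.3313, 0.0232]), (0.66, [0.4646, -0.3359, 0.0201]), (0.55, [0.478, 0.2797, 0.1224]), (0.18, [0.5431, -0.0262, 0.0748])]
scene [(0.94, [0.5905, -0.3322, 0.0153]), (0.84, [0.4616, -0.2702, 0.0199]), (0.76, [0.4563, -0.3287, 0.0155]), (0.61, [0.5889, -0.2566, 0.0187]), (0.3, [0.5231, -0.2958, -0.0])]
t 7.92 p [0.6295 0.0455 0.2248] case 0.0327 -0.0001 yaw 7.26 tilt [-0. -0. -1.] q6 -13.8 w 0.0598 gf 0.0 F [ 1.1  0.5 -0.4]
tool dx dy dz cm: [-28.96 -20.77  10.5 ] turn: 94.26
```

Call:
move_arm(series="-4 -3 0 10.5 0.4;-8 -6 0 21 0.4;-12 -9 0 31.5 0.4;-16 -12 0 42 0.4;-20 -15 0 52.5 0.4;-24 -18 0 63 0.4;-27 -20 0 73 0.4;-29 -20.7 0 83 0.4")

```text
time_s: 8.93
position: [0.4595, -0.2694, 0.2238]
tool_rot: [[0.971, 0.239, -0.002], [0.239, -0.971, 0.002], [-0.002, -0.002, -1.0]]
ft_force: [-0.5, -0.1, -1.1]
grip_width: 0.0599
gripper_force: 0.0
```

```bash
python3 go.py .461 -.269 .009 -86.5
```

```text
t 8.93 p [ 0.4595 -0.2694  0.2238] case -0.1759 -0.2909 yaw -76.17 tilt [-0.002  0.002 -1.   ] q6 33.0 w 0.0599 gf 0.0 F [-0.5 -0.1 -1.1]
tool dx dy dz cm: [ 0.2   0.04 21.48] turn: 10.33
```

Call:
move_arm(series="0.2 0 4 5 0.4;0.2 0 8 10.3 0.4;0.2 0 12 10.3 0.4;0.2 0 16 10.3 0.4;0.2 0 19 10.3 0.4;0.2 0 20.5 10.3 0.4;0.2 0 21.4 10.3 0.4;0.2 0 21.4 10.3 0.4")

```text
time_s: 9.93
position: [0.4628, -0.2677, 0.0113]
tool_rot: [[0.998, 0.069, -0.0], [0.069, -0.998, 0.0], [-0.0, -0.0, -1.0]]
ft_force: [0.5, 0.2, -0.3]
grip_width: 0.0595
gripper_force: 0.0
```

Call:
move_arm(series="0 0 0 0 -0.6;0 0 0 0 -0.6;0 0 0 0 -0.6;0 0 0 0 -0.6;0 0 -2 0 -0.6;0 0 -6 0 -0.6;0 0 -11 0 -0.6;0 0 -15 0 -0.6", force=30)

```text
time_s: 10.92
position: [0.4628, -0.2677, 0.1634]
tool_rot: [[0.998, 0.069, 0.001], [0.069, -0.998, -0.001], [0.001, 0.001, -1.0]]
ft_force: [0.0, 0.3, -0.6]
grip_width: 0.0247
gripper_force: 29.6
```

```bash
python3 go.py -.05 0 .155 0 case
```

```text
t 10.93 p [ 0.4628 -0.2677  0.1634] case -0.1723 -0.2896 yaw -86.03 tilt [ 0.001 -0.001 -1.   ] q6 43.3 w 0.0247 gf 29.6 F [ 0.   0.3 -0.6]
tool dx dy dz cm: [ 10.53 -29.62   0.82] turn: -93.33
```

Call:
move_arm(series="1.3 -3.8 0 -10.5 -0.6;2.6 -7.5 0 -21 -0.6;4 -11.2 0 -31.5 -0.6;5.3 -15 0 -42 -0.6;6.6 -18.7 0 -52.5 -0.6;8 -22.5 0 -63 -0.6;9.3 -26.2 0 -73.5 -0.6;10.5 -29.6 0 -84 -0.6")

```text
time_s: 11.92
position: [0.5472, 0.0363, 0.1614]
tool_rot: [[0.029, 1.0, 0.0], [1.0, -0.029, 0.0], [0.0, 0.0, -1.0]]
ft_force: [0.5, -0.6, 0.7]
grip_width: 0.0246
gripper_force: 29.6
```

```bash
python3 go.py -.05 0 .036 0 case
```

```text
t 11.93 p [0.5472 0.0363 0.1614] case -0.0501 0.0012 yaw -1.66 tilt [ 0.  0. -1.] q6 -6.9 w 0.0246 gf 29.6 F [ 0.5 -0.6  0.7]
tool dx dy dz cm: [-0.11  0.03 12.54] turn: -8.96
```

Call:
move_arm(series="-0.1 0 0 -9 -0.6;-0.1 0 4 -9 -0.6;-0.1 0 8 -9 -0.6;-0.1 0 11 -9 -0.6;-0.1 0 12.4 -9 -0.6;-0.1 0 12.4 -9 -0.6;-0.1 0 12.4 -9 -0.2;-0.1 0 12.4 -9 -0.1")

```text
time_s: 12.92
position: [0.5474, 0.0338, 0.0379]
tool_rot: [[-0.121, 0.993, 0.001], [0.993, 0.121, -0.0], [-0.0, 0.001, -1.0]]
ft_force: [-0.4, -0.6, -0.0]
grip_width: 0.0383
gripper_force: 0.0
```

Call:
move_arm(series="0 0 0 0 -0.1;0 0 -1.5 0 -0.1;0 0 -4.2 0 -0.1;0 -2 -4.2 0 -1;0 -3.7 -4.2 0 -1;0 -3.7 -4.2 0 -1;0 -3.7 -2 0 -1;0 -3.7 0 0 -1")

```text
time_s: 13.92
position: [0.5115, 0.0293, 0.0374]
tool_rot: [[-0.121, 0.993, 0.002], [0.993, 0.121, -0.0], [-0.001, 0.002, -1.0]]
ft_force: [-0.4, 0.5, 0.5]
grip_width: 0.0
gripper_force: 0.0
```

```bash
python3 go.py -.036 0 .036 0 case; python3 - <<'E'
from h import *
save("top","b1",(280,150,380,240),6)
E
```

```text
t 13.93 p [0.5115 0.0293 0.0374] case -0.0864 -0.0013 yaw 6.97 tilt [ 0.002 -0.    -1.   ] q6 -17.0 w 0.0 gf 0.0 F [-0.4  0.5  0.5]
tool dx dy dz cm: [0.16 5.03 0.15] turn: -0.33
```

View pics/b1.png

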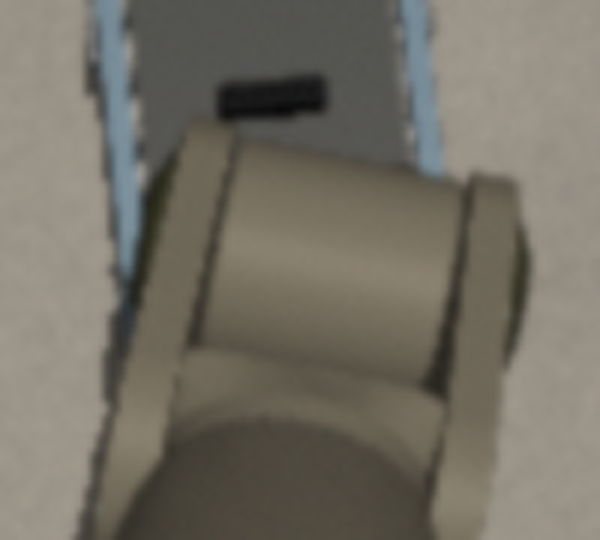

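The arm hides the bay here, with only the cover and handle visible at about px (270,95). I push by feel and then look from clear.

Call:
move_arm(series="0.1 0.8 0 0 -1;0.1 1.6 0 0 -1;0.1 2.4 0 0 -1;0.1 3.2 0 0 -1;0.1 4 0 0 -1;0.1 4.6 0 0 -1;0.1 5.2 0 0 -1;0.1 5.2 0 0 -1")

```text
time_s: 14.98
position: [0.5621, 0.0367, 0.0372]
tool_rot: [[-0.121, 0.993, 0.0], [0.993, 0.121, 0.0], [-0.0, 0.0, -1.0]]
ft_force: [0.4, -0.2, 0.7]
grip_width: 0.0001
gripper_force: 0.0
```

Call:
move_arm(series="0 -0.5 0 0 -1;0 -0.5 -4 0 -1;0 -0.5 -8 0 -1;0 -0.5 -12 0 -0.6;0 -0.5 -16 0 0;-5 -5.5 -16 0 0.4;-10 -10 -16 0 0.4;-15 -10 -16 0 0.4")

```text
time_s: 15.98
position: [0.4783, -0.1247, 0.1977]
tool_rot: [[-0.122, 0.993, -0.0], [0.993, 0.122, 0.0], [0.0, -0.0, -1.0]]
ft_force: [1.5, -0.2, 0.1]
grip_width: 0.0594
gripper_force: 0.0
```

```bash
python3 tubes.py; python3 go.py .459 -.333 .009 -86.5; python3 - <<'E'
from h import *
save("top","b2",(280,140,480,260),4)
E
```

```text
tube 0.41 118 mid [ 0.621  -0.3304] mean [ 0.6228 -0.3311] ang 15.603828524089948 ext [0.042 0.027]
top [(0.48, [0.5921, -0.3297, 0.0201])]
scene [(0.94, [0.5905, -0.3322, 0.0153]), (0.84, [0.4616, -0.2702, 0.0199]), (0.76, [0.4563, -0.3287, 0.0155]), (0.61, [0.5889, -0.2566, 0.0187]), (0.3, [0.5231, -0.2958, -0.0])]
t 16.18 p [ 0.4801 -0.1249  0.1972] case -0.1371 -0.1502 yaw 6.84 tilt [-0.  0. -1.] q6 -35.1 w 0.0598 gf 0.0 F [0.8 0.6 0. ]
tool dx dy dz cm: [-20.42  -4.57  18.81] turn: 93.34
```

View pics/b2.png

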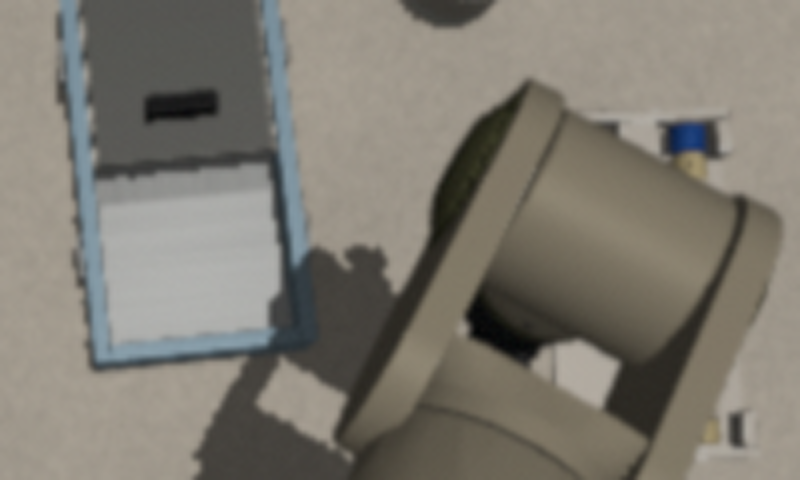

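The bay is empty at crop px (190,260), so the first tube rolled under the hood. I go to the second tube and recheck with fresh pictures.

Call:
move_arm(series="-3 -0.7 0 10.5 0.4;-6 -1.4 0 21 0.4;-9 -2 0 31.5 0.4;-12 -2.7 0 42 0.4;-15 -3.4 0 52.5 0.4;-18 -4.1 0 63 0.4;-20.4 -4.6 0 73.5 0.4;-20.4 -4.6 0 84 0.4")

```text
time_s: 17.23
position: [0.4603, -0.3323, 0.1969]
tool_rot: [[0.976, 0.219, -0.0], [0.219, -0.976, 0.0], [-0.0, -0.0, -1.0]]
ft_force: [0.1, 0.6, -0.5]
grip_width: 0.0599
gripper_force: 0.0
```

```bash
sed -i 's/^    d=optics.get_image("top"); out=\[\]/    optics.get_image("scene"); d=optics.get_image("top"); out=[]/' tubes.py; python3 tubes.py; python3 go.py .459 -.333 .0105 -87
```

```text
tube 0.81 358 mid [ 0.4593 -0.3334] mean [ 0.4587 -0.3336] ang -1.9725575986785202 ext [0.098 0.033]
tube 0.8 277 mid [ 0.5926 -0.3314] mean [ 0.5923 -0.3319] ang 2.5492608962083807 ext [0.093 0.028]
tube 0.51 298 mid [ 0.5861 -0.2539] mean [ 0.586  -0.2537] ang 0.5553125398389227 ext [0.102 0.028]
top [(0.8, [0.461, -0.3337, 0.0233]), (0.78, [0.5881, -0.2518, 0.0187]), (0.57, [0.5903, -0.3316, 0.021])]
scene [(0.82, [0.5926, -0.3344, 0.0148]), (0.75, [0.5918, -0.2553, 0.017]), (0.64, [0.4561, -0.3315, 0.016]), (0.39, [0.4635, 0.0906, 0.0734]), (0.26, [0.7549, -0.1589, 0.0012])]
t 17.48 p [ 0.4603 -0.3313  0.1973] case -0.183 -0.3524 yaw -76.73 tilt [-0.  0. -1.] q6 29.0 w 0.0597 gf 0.0 F [ 0.7  0.7 -0.4]
tool dx dy dz cm: [-0.16  0.14 18.68] turn: 10.27
```

Call:
move_arm(series="-0.1 0.2 4 5 0.4;-0.1 0.2 8 11 0.4;-0.1 0.2 12 11 0.4;-0.1 0.2 15 11 0.4;-0.1 0.2 17.5 11 0.4;-0.1 0.2 18.6 11 0.4;-0.1 0.2 18.6 11 -0.2;-0.1 0.2 18.6 11 -0.6")

```text
time_s: 18.48
position: [0.4598, -0.3349, 0.0124]
tool_rot: [[0.999, 0.035, 0.001], [0.035, -0.999, -0.001], [0.001, 0.001, -1.0]]
ft_force: [-0.1, 2.0, 6.3]
grip_width: 0.0248
gripper_force: 32.1
```

Call:
move_arm(series="0 0 0 0 -0.6;0 0 0 0 -0.6;0 0 0 0 -0.6;0 0 -2 0 -0.6;0 0 -6 0 -0.6;0 0 -11 0 -0.6;0 0 -15 0 -0.6;0 0 -15 0 -0.6", force=30)

```text
time_s: 19.48
position: [0.4601, -0.3355, 0.1645]
tool_rot: [[0.999, 0.035, 0.004], [0.035, -0.999, -0.005], [0.004, 0.005, -1.0]]
ft_force: [-0.6, -0.9, -2.1]
grip_width: 0.0246
gripper_force: 29.7
```

```bash
python3 go.py -.05 0 .155 0 case
```

```text
t 19.48 p [ 0.4601 -0.3355  0.1645] case -0.1837 -0.3565 yaw -88.02 tilt [ 0.004 -0.005 -1.   ] q6 40.0 w 0.0246 gf 29.7 F [-0.6 -0.9 -2.1]
tool dx dy dz cm: [ 10.   -36.74   0.81] turn: -95.32
```

Call:
move_arm(series="1.2 -4.6 0 -10.6 -0.6;2.5 -9.2 0 -21 -0.6;3.7 -13.8 0 -31.8 -0.6;5 -18.4 0 -42.4 -0.6;6.2 -23 0 -53 -0.6;7.5 -27.6 0 -63.6 -0.6;8.7 -32.2 0 -74.2 -0.6;10 -36.7 0 -84.8 -0.6")

```text
time_s: 20.48
position: [0.5463, 0.0372, 0.1602]
tool_rot: [[0.05, 0.999, -0.002], [0.999, -0.05, 0.0], [0.0, -0.002, -1.0]]
ft_force: [0.5, -0.7, 0.2]
grip_width: 0.0248
gripper_force: 29.7
```

```bash
python3 go.py -.05 0 .0385 0 case
```

```text
t 20.48 p [0.5463 0.0372 0.1602] case -0.0509 0.0022 yaw -2.88 tilt [-0.002  0.    -1.   ] q6 -5.6 w 0.0248 gf 29.7 F [ 0.5 -0.7  0.2]
tool dx dy dz cm: [-0.2   0.15 12.17] turn: -10.18
```

Call:
move_arm(series="-0.2 0.1 0 -10.2 -0.6;-0.2 0.1 4 -10.2 -0.6;-0.2 0.1 8 -10.2 -0.6;-0.2 0.1 11 -10.2 -0.6;-0.2 0.1 12.2 -10.2 -0.6;-0.2 0.1 12.2 -10.2 -0.6;-0.2 0.1 12.2 -10.2 -0.2;-0.2 0.1 12.2 -10.2 -0.1")

```text
time_s: 21.48
position: [0.5479, 0.0335, 0.0399]
tool_rot: [[-0.121, 0.993, 0.001], [0.993, 0.121, -0.0], [-0.0, 0.001, -1.0]]
ft_force: [-0.7, 1.2, -0.1]
grip_width: 0.0387
gripper_force: 0.0
```

Call:
move_arm(series="0 0 0 0 -0.1;0 0 -1.5 0 -0.1;0 0 -4.2 0 -0.1;0 -2 -4.2 0 -1;0 -3.7 -4.2 0 -1;0 -3.7 -4.2 0 -1;0 -3.7 -2 0 -1;0 -3.7 0 0 -1")

```text
time_s: 22.48
position: [0.512, 0.029, 0.0394]
tool_rot: [[-0.121, 0.993, 0.002], [0.993, 0.121, -0.0], [-0.001, 0.002, -1.0]]
ft_force: [-0.4, 0.6, -0.7]
grip_width: -0.0001
gripper_force: 0.0
```

Call:
move_arm(series="0.1 0.8 0 0 -1;0.1 1.6 0 0 -1;0.1 2.4 0 0 -1;0.1 3.2 0 0 -1;0.1 4 0 0 -1;0.1 4.6 0 0 -1;0.1 5.2 0 0 -1;0.1 5.2 0 0 -1")

```text
time_s: 23.48
position: [0.5626, 0.0364, 0.0392]
tool_rot: [[-0.121, 0.993, 0.0], [0.993, 0.121, -0.0], [-0.0, 0.0, -1.0]]
ft_force: [0.6, 0.3, -1.0]
grip_width: -0.0
gripper_force: 0.0
```

Call:
move_arm(series="0 -0.5 0 0 -1;0 -0.5 -4 0 -1;0 -0.5 -8 0 -1;0 -0.5 -12 0 -0.6;0 -0.5 -16 0 0;-5 -1.5 -16 0 0.4;-10 -1.5 -16 0 0.4;-15 -1.5 -16 0 0.4")

```text
time_s: 24.48
position: [0.565, -0.1157, 0.1994]
tool_rot: [[-0.122, 0.993, -0.0], [0.993, 0.122, 0.0], [0.0, -0.0, -1.0]]
ft_force: [1.2, -0.2, 0.0]
grip_width: 0.0602
gripper_force: 0.0
```

```bash
python3 tubes.py; python3 go.py .591 -.332 .0105 -87; python3 - <<'E'
from h import *
d=optics.get_image("top"); im=d["pixels"]
# bay brightness check: mean along case x in the bay (z=.045)
from go import cw
for u in np.arange(-.12,0,.01):
    print(round(u,2),[int(im[tuple(proj(d,cw(u,v,.045))[0].round().astype(int)[::-1])].mean()) for v in(-.03,0,.03)],end=" ")
E
```

```text
tube 0.46 147 mid [ 0.5688 -0.343 ] mean [ 0.5655 -0.3441] ang -13.62919916480206 ext [0.057 0.028]
tube 0.31 187 mid [0.4948 0.2997] mean [0.4955 0.2989] ang 59.26529965658645 ext [0.04  0.044]
top [(0.6, [0.593, -0.3385, 0.0221]), (0.41, [0.5882, -0.2519, 0.017])]
scene [(0.82, [0.5898, -0.2547, 0.0195]), (0.78, [0.59, -0.3415, 0.0158])]
t 24.73 p [ 0.5651 -0.1138  0.1991] case -0.0514 -0.15 yaw 6.96 tilt [-0.001  0.001 -1.   ] q6 -30.1 w 0.0595 gf 0.0 F [ 1.2 -0.1  0.1]
tool dx dy dz cm: [-21.98  -0.06  18.85] turn: 93.96
-0.12 [65, 142, 165] -0.11 [67, 174, 176] -0.1 [67, 177, 177] -0.09 [66, 176, 176] -0.08 [71, 175, 175] -0.07 [104, 174, 173] -0.06 [169, 170, 172] -0.05 [173, 175, 176] -0.04 [171, 172, 170] -0.03 [171, 172, 171] -0.02 [149, 148, 148] -0.01 [142, 143, 141]
```

Call:
move_arm(series="-3 0 0 10.5 0.4;-6 0 0 21 0.4;-9 0 0 31.5 0.4;-12 0 0 42 0.4;-15 0 0 52.5 0.4;-18 0 0 63 0.4;-21 0 0 73.5 0.4;-22.3 0 0 84 0.4")

```text
time_s: 25.78
position: [0.593, -0.3356, 0.1991]
tool_rot: [[0.976, 0.219, -0.0], [0.219, -0.976, 0.0], [-0.0, -0.0, -1.0]]
ft_force: [-0.1, 0.7, 0.7]
grip_width: 0.06
gripper_force: 0.0
```

```bash
python3 tubes.py; python3 go.py .592 -.338 .0105 -87
```

```text
tube 0.69 338 mid [ 0.5929 -0.3398] mean [ 0.593  -0.3391] ang 2.960939348213202 ext [0.105 0.034]
tube 0.51 336 mid [ 0.5861 -0.254 ] mean [ 0.5864 -0.2541] ang 0.7086080057587765 ext [0.108 0.028]
top [(0.55, [0.5906, -0.3382, 0.0211]), (0.51, [0.5858, -0.2552, 0.0183])]
scene [(0.79, [0.5871, -0.2563, 0.0199]), (0.57, [0.5882, -0.3401, 0.0173]), (0.25, [0.3467, 0.4753, -0.0006])]
t 26.02 p [ 0.5929 -0.3342  0.1995] case -0.0518 -0.3722 yaw -76.74 tilt [-0.  0. -1.] q6 37.4 w 0.0601 gf 0.0 F [-0.2 -0.5 -0.4]
tool dx dy dz cm: [-0.18  0.35 18.9 ] turn: 10.26
```

Call:
move_arm(series="-0.1 0.5 4 5 0.4;-0.1 0.5 8 10.3 0.4;-0.1 0.5 12 10.3 0.4;-0.1 0.5 15 10.3 0.4;-0.1 0.5 17.5 10.3 0.4;-0.1 0.5 18.8 10.3 0.4;-0.1 0.5 18.8 10.3 -0.2;-0.1 0.5 18.8 10.3 -0.6")

```text
time_s: 27.02
position: [0.5933, -0.3397, 0.0126]
tool_rot: [[0.999, 0.047, 0.001], [0.047, -0.999, 0.001], [0.001, -0.001, -1.0]]
ft_force: [-2.4, 12.5, 13.2]
grip_width: 0.0244
gripper_force: 32.1
```

Call:
move_arm(series="0 0 0 0 -0.6;0 0 0 0 -0.6;0 0 0 0 -0.6;0 0 -2 0 -0.6;0 0 -6 0 -0.6;0 0 -11 0 -0.6;0 0 -15 0 -0.6;0 0 -15 0 -0.6", force=30)

```text
time_s: 28.02
position: [0.594, -0.3416, 0.1665]
tool_rot: [[0.999, 0.047, 0.007], [0.047, -0.999, -0.006], [0.007, 0.006, -1.0]]
ft_force: [0.1, -0.1, -1.4]
grip_width: 0.0248
gripper_force: 29.6
```

```bash
python3 go.py -.05 0 .155 0 case
```

```text
t 28.02 p [ 0.594  -0.3416  0.1665] case -0.0517 -0.3796 yaw -87.3 tilt [ 0.007 -0.006 -1.   ] q6 47.5 w 0.0248 gf 29.6 F [ 0.1 -0.1 -1.4]
tool dx dy dz cm: [ -2.88 -37.86   0.9 ] turn: -94.6
```

Call:
move_arm(series="-0.3 -4.7 0 -10.6 -0.6;-0.7 -9.5 0 -21 -0.6;-1 -14.2 0 -31.8 -0.6;-1.4 -19 0 -42.4 -0.6;-1.8 -23.7 0 -53 -0.6;-2.1 -28.4 0 -63.6 -0.6;-2.5 -33.1 0 -74.2 -0.6;-2.9 -37.9 0 -84.8 -0.6")

```text
time_s: 29.02
position: [0.5456, 0.038, 0.1612]
tool_rot: [[0.038, 0.999, -0.0], [0.999, -0.038, 0.0], [0.0, -0.0, -1.0]]
ft_force: [1.3, 0.3, -0.2]
grip_width: 0.0244
gripper_force: 29.7
```

```bash
python3 go.py -.05 0 .0385 0 case
```

```text
t 29.02 p [0.5456 0.038  0.1612] case -0.0514 0.003 yaw -2.17 tilt [-0.  0. -1.] q6 -6.3 w 0.0244 gf 29.7 F [ 1.3  0.3 -0.2]
tool dx dy dz cm: [-0.28  0.19 12.27] turn: -9.47
```

Call:
move_arm(series="-0.3 0.1 0 -9.5 -0.6;-0.3 0.1 4 -9.5 -0.6;-0.3 0.1 8 -9.5 -0.6;-0.3 0.1 11 -9.5 -0.6;-0.3 0.1 12.2 -9.5 -0.6;-0.3 0.1 12.2 -9.5 -0.6;-0.3 0.1 12.2 -9.5 -0.2;-0.3 0.1 12.2 -9.5 -0.1")

```text
time_s: 30.02
position: [0.5475, 0.0333, 0.0403]
tool_rot: [[-0.121, 0.993, 0.002], [0.993, 0.121, -0.0], [-0.001, 0.002, -1.0]]
ft_force: [0.2, 0.2, -1.1]
grip_width: 0.0383
gripper_force: 0.0
```

Call:
move_arm(series="0 0 0 0 -0.1;0 0 -1.5 0 -0.1;0 0 -4.2 0 -0.1;0 -2 -4.2 0 -1;0 -3.7 -4.2 0 -1;0 -3.7 -4.2 0 -1;0 -3.7 -2 0 -1;0 -3.7 0 0 -1")

```text
time_s: 31.02
position: [0.5115, 0.0288, 0.0394]
tool_rot: [[-0.121, 0.993, 0.002], [0.993, 0.121, -0.0], [-0.001, 0.002, -1.0]]
ft_force: [-0.4, -0.1, 0.1]
grip_width: 0.0003
gripper_force: 0.0
```

Call:
move_arm(series="0.1 0.8 0 0 -1;0.1 1.6 0 0 -1;0.1 2.4 0 0 -1;0.1 3.2 0 0 -1;0.1 4 0 0 -1;0.1 4.6 0 0 -1;0.1 5.2 0 0 -1;0.1 5.2 0 0 -1")

```text
time_s: 32.02
position: [0.5622, 0.0362, 0.0392]
tool_rot: [[-0.121, 0.993, 0.0], [0.993, 0.121, 0.0], [-0.0, 0.0, -1.0]]
ft_force: [-0.3, -0.8, -0.4]
grip_width: -0.0002
gripper_force: 0.0
```

Call:
move_arm(series="0 -0.5 0 0 -1;0 -0.5 -4 0 -1;0 -0.5 -8 0 -1;0 -0.5 -12 0 -0.6;0 -0.5 -16 0 0;-5 -1.5 -16 0 0.4;-10 -1.5 -16 0 0.4;-15 -1.5 -16 0 0.4")

```text
time_s: 33.02
position: [0.5645, -0.1158, 0.1994]
tool_rot: [[-0.122, 0.993, -0.0], [0.993, 0.122, 0.0], [0.0, -0.0, -1.0]]
ft_force: [0.6, 0.4, -0.2]
grip_width: 0.0601
gripper_force: 0.0
```

```bash
cat > bay.py <<'E'
from h import *
from go import cw
d=optics.get_image("top"); im=d["pixels"]
for u in np.arange(-.12,0,.01):
    print(round(u,2),[int(im[tuple(proj(d,cw(u,v,.045))[0].round().astype(int)[::-1])].mean()) for v in(-.03,0,.03)],end=" ")
E
python3 tubes.py; python3 bay.py; python3 go.py .588 -.254 .0105 -88
```

```text
tube 0.45 100 mid [ 0.5977 -0.2544] mean [ 0.5974 -0.2548] ang 4.265511785618685 ext [0.036 0.024]
top [(0.58, [0.4829, 0.2765, 0.0203])]
scene [(0.78, [0.5891, -0.2539, 0.0193])]
-0.12 [65, 142, 166] -0.11 [67, 174, 176] -0.1 [66, 175, 176] -0.09 [67, 177, 177] -0.08 [71, 175, 175] -0.07 [104, 174, 173] -0.06 [169, 172, 171] -0.05 [171, 174, 174] -0.04 [170, 171, 170] -0.03 [172, 171, 170] -0.02 [148, 148, 146] -0.01 [142, 142, 141] t 33.33 p [ 0.5648 -0.1135  0.1993] case -0.0517 -0.1497 yaw 7.01 tilt [-0.  0. -1.] q6 -30.2 w 0.0596 gf 0.0 F [0.  0.5 0.4]
tool dx dy dz cm: [-14.24   0.6   18.87] turn: 95.01
```

Call:
move_arm(series="-2 0.1 0 10.5 0.4;-4 0.2 0 21 0.4;-6 0.3 0 31.5 0.4;-8 0.4 0 42 0.4;-10 0.5 0 52.5 0.4;-12 0.6 0 63 0.4;-14 0.6 0 73.5 0.4;-14.2 0.6 0 84 0.4")

```text
time_s: 34.33
position: [0.5885, -0.2544, 0.1991]
tool_rot: [[0.976, 0.219, -0.0], [0.219, -0.976, 0.0], [-0.0, -0.0, -1.0]]
ft_force: [0.2, -1.3, 0.1]
grip_width: 0.0601
gripper_force: 0.0
```

```bash
python3 tubes.py; python3 go.py .588 -.254 .0105 -88.5
```

```text
tube 0.58 264 mid [ 0.5889 -0.2531] mean [ 0.5908 -0.2525] ang -1.017864522303853 ext [0.096 0.026]
top [(0.54, [0.5848, -0.2553, 0.0181]), (0.53, [0.4789, 0.2736, -0.003])]
scene [(0.65, [0.5884, -0.2544, 0.0169]), (0.39, [0.5448, -0.0336, 0.0734])]
t 34.58 p [ 0.5885 -0.2537  0.1995] case -0.046 -0.2917 yaw -76.75 tilt [ 0.  0. -1.] q6 42.9 w 0.0598 gf 0.0 F [-0.4 -0.3 -0.7]
tool dx dy dz cm: [-0.06  0.02 18.9 ] turn: 11.75
```

Call:
move_arm(series="0 0 4 5 0.4;0 0 8 11.5 0.4;0 0 12 11.5 0.4;0 0 15 11.5 0.4;0 0 17.5 11.5 0.4;0 0 18.8 11.5 0.4;0 0 18.8 11.5 -0.2;0 0 18.8 11.5 -0.6")

```text
time_s: 35.58
position: [0.5889, -0.2549, 0.0125]
tool_rot: [[1.0, 0.026, 0.002], [0.026, -1.0, -0.001], [0.002, 0.001, -1.0]]
ft_force: [-2.1, 1.5, 5.2]
grip_width: 0.0249
gripper_force: 32.5
```

Call:
move_arm(series="0 0 0 0 -0.6;0 0 0 0 -0.6;0 0 0 0 -0.6;0 0 -2 0 -0.6;0 0 -6 0 -0.6;0 0 -11 0 -0.6;0 0 -15 0 -0.6;0 0 -15 0 -0.6", force=30)

```text
time_s: 36.58
position: [0.5893, -0.2553, 0.1649]
tool_rot: [[1.0, 0.026, 0.005], [0.026, -1.0, -0.004], [0.005, 0.004, -1.0]]
ft_force: [-0.2, -0.7, -1.4]
grip_width: 0.0249
gripper_force: 30.2
```

```bash
python3 go.py -.05 0 .155 0 case
```

```text
t 36.58 p [ 0.5893 -0.2553  0.1649] case -0.0454 -0.2934 yaw -88.52 tilt [ 0.005 -0.004 -1.   ] q6 54.6 w 0.0249 gf 30.2 F [-0.2 -0.7 -1.4]
tool dx dy dz cm: [ -3.44 -29.15   0.85] turn: -95.82
```

Call:
move_arm(series="-0.4 -3.6 0 -10.6 -0.6;-0.8 -7.3 0 -21 -0.6;-1.3 -11 0 -31.8 -0.6;-1.7 -14.6 0 -42.4 -0.6;-2.1 -18.2 0 -53 -0.6;-2.6 -21.8 0 -63.6 -0.6;-3 -25.5 0 -74.2 -0.6;-3.4 -29.1 0 -84.8 -0.6")

```text
time_s: 37.58
position: [0.546, 0.0365, 0.1602]
tool_rot: [[0.059, 0.998, -0.002], [0.998, -0.059, 0.0], [0.0, -0.002, -1.0]]
ft_force: [0.2, -0.1, 0.4]
grip_width: 0.0246
gripper_force: 30.2
```

```bash
python3 go.py -.05 0 .0385 0 case
```

```text
t 37.58 p [0.546  0.0365 0.1602] case -0.0512 0.0015 yaw -3.38 tilt [-0.002  0.    -1.   ] q6 -5.2 w 0.0246 gf 30.2 F [ 0.2 -0.1  0.4]
tool dx dy dz cm: [-0.13  0.17 12.16] turn: -10.68
```

Call:
move_arm(series="-0.1 0.1 0 -10.6 -0.6;-0.1 0.1 4 -10.6 -0.6;-0.1 0.1 8 -10.6 -0.6;-0.1 0.1 11 -10.6 -0.6;-0.1 0.1 12.2 -10.6 -0.6;-0.1 0.1 12.2 -10.6 -0.6;-0.1 0.1 12.2 -10.6 -0.2;-0.1 0.1 12.2 -10.6 -0.1")

```text
time_s: 38.58
position: [0.5481, 0.0342, 0.0399]
tool_rot: [[-0.12, 0.993, 0.001], [0.993, 0.12, -0.0], [-0.0, 0.001, -1.0]]
ft_force: [-0.1, 0.8, -0.2]
grip_width: 0.0384
gripper_force: 0.0
```

Call:
move_arm(series="0 0 0 0 -0.1;0 0 -1.5 0 -0.1;0 0 -4.2 0 -0.1;0 -2 -4.2 0 -1;0 -3.7 -4.2 0 -1;0 -3.7 -4.2 0 -1;0 -3.7 -2 0 -1;0 -3.7 0 0 -1")

```text
time_s: 39.58
position: [0.5122, 0.0297, 0.0394]
tool_rot: [[-0.12, 0.993, 0.002], [0.993, 0.12, -0.0], [-0.001, 0.002, -1.0]]
ft_force: [-0.3, -0.4, 1.3]
grip_width: -0.0001
gripper_force: 0.0
```

Call:
move_arm(series="0.1 0.8 0 0 -1;0.1 1.6 0 0 -1;0.1 2.4 0 0 -1;0.1 3.2 0 0 -1;0.1 4 0 0 -1;0.1 4.6 0 0 -1;0.1 5.2 0 0 -1;0.1 5.2 0 0 -1")

```text
time_s: 40.58
position: [0.5629, 0.0371, 0.0392]
tool_rot: [[-0.12, 0.993, 0.0], [0.993, 0.12, -0.0], [-0.0, 0.0, -1.0]]
ft_force: [1.0, 0.3, -0.1]
grip_width: 0.0002
gripper_force: 0.0
```

Call:
move_arm(series="0 -0.5 0 0 -1;0 -0.5 -4 0 -1;0 -0.5 -8 0 -1;0 -0.5 -12 0 -0.6;0 -0.5 -16 0 0;-5 -1.5 -16 0 0;-10 -1.5 -16 0 0;-15 -1.5 -16 0 0")

```text
time_s: 41.58
position: [0.565, -0.115, 0.1994]
tool_rot: [[-0.12, 0.993, -0.0], [0.993, 0.12, 0.0], [0.0, -0.0, -1.0]]
ft_force: [1.4, -0.1, 0.3]
grip_width: 0.0428
gripper_force: 0.0
```

```bash
python3 tubes.py; python3 bay.py; python3 go.py .034 0 .14 0 case; python3 - <<'E'
from h import *
a=optics.get_image("top")["pixels"][140:250,280:400]; b=optics.get_image("scene")["pixels"][175:285,250:400]
cv2.imwrite("pics/b3.png",np.hstack([cv2.resize(a,(400,367),interpolation=cv2.INTER_CUBIC),cv2.resize(b,(400,367),interpolation=cv2.INTER_CUBIC)]))
E
```

```text
tube 0.48 179 mid [0.495  0.2997] mean [0.4967 0.2991] ang 58.80066423402317 ext [0.04  0.044]
top []
scene [(0.26, [0.6032, -0.0154, 0.0767]), (0.17, [0.6264, 0.0462, 0.0901])]
-0.12 [65, 125, 165] -0.11 [67, 174, 175] -0.1 [67, 176, 176] -0.09 [67, 176, 177] -0.08 [70, 175, 176] -0.07 [100, 173, 172] -0.06 [166, 170, 172] -0.05 [172, 175, 175] -0.04 [170, 171, 170] -0.03 [171, 172, 172] -0.02 [147, 148, 148] -0.01 [142, 143, 141] t 41.88 p [ 0.5652 -0.1127  0.1993] case -0.0511 -0.1489 yaw 6.91 tilt [-0.  0. -1.] q6 -30.0 w 0.0429 gf 0.0 F [0.9 0.2 0.3]
tool dx dy dz cm: [14.95  8.41  5.93] turn: -0.39
```

View pics/b3.png

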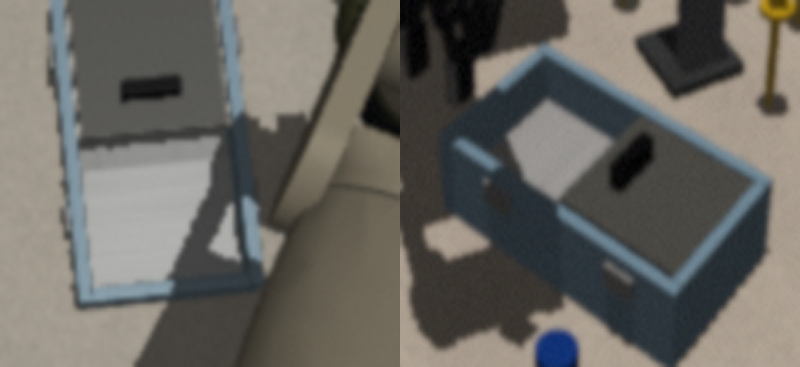

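All four tubes are under the hood: the bay is clear at (150,220) in the left crop and the tray is empty. Now shut the cover.

Call:
move_arm(series="4 2.2 0 0 0;8 4.4 0 0 0;12 6.6 0 0 0;14.9 8.4 0 -0.3 0;14.9 8.4 4 -0.3 0;14.9 8.4 8 -0.3 0;14.9 8.4 10.5 -0.3 0;14.9 8.4 11.3 -0.3 0")

```text
time_s: 42.98
position: [0.6304, 0.0453, 0.085]
tool_rot: [[-0.126, 0.992, -0.002], [0.992, 0.126, 0.0], [0.001, -0.002, -1.0]]
ft_force: [0.4, -0.7, -0.3]
grip_width: 0.043
gripper_force: 0.0
```

```bash
python3 go.py .034 0 .0855 0 case
```

```text
t 42.98 p [0.6304 0.0453 0.085 ] case 0.0336 -0.0005 yaw 7.24 tilt [-0.002  0.    -1.   ] q6 -13.8 w 0.043 gf 0.0 F [ 0.4 -0.7 -0.3]
tool dx dy dz cm: [ 0.05  0.04 -0.05] turn: -0.06
```

Call:
move_arm(series="0 0 0 0 -0.6;0 0 0 0 -1;0 0 0 0 -1;0 0 0 0 -1", force=40)

```text
time_s: 43.48
position: [0.631, 0.0445, 0.0876]
tool_rot: [[-0.125, 0.992, 0.0], [0.992, 0.125, 0.0], [0.0, 0.0, -1.0]]
ft_force: [-5.9, 0.7, 6.2]
grip_width: 0.0131
gripper_force: 41.4
```

Call:
move_arm(series="0 -1.5 0 0 -1;0 -3 0 0 -1;0 -4.5 0 0 -1;0 -6 0 0 -1;0 -7.5 0 0 -1;0 -9 0 0 -1;0 -10.5 0 0 -1;0 -11.5 0 0 -1")

```text
time_s: 44.48
position: [0.5179, 0.0301, 0.0876]
tool_rot: [[-0.125, 0.992, 0.004], [0.992, 0.125, 0.0], [-0.0, 0.004, -1.0]]
ft_force: [2.1, 3.4, 5.8]
grip_width: 0.0125
gripper_force: 41.5
```

```bash
python3 go.py -.087 0 .0855 0 case
```

```text
t 44.48 p [0.5179 0.0301 0.0876] case -0.0799 -0.0013 yaw 7.17 tilt [ 0.004  0.    -1.   ] q6 -17.0 w 0.0125 gf 41.5 F [2.1 3.4 5.8]
tool dx dy dz cm: [ 0.13 -0.71  0.21] turn: -0.13
```

Call:
move_arm(series="0 -0.2 0 0 -1;0 -0.4 0 0 -1;0 -0.6 0 0 -1;0 -0.7 0 0 -1;0 -0.8 0 0 -1;0 -0.9 0 0 -1;0 -1 0 0 -1;0 -1 0 0 -1")

```text
time_s: 45.48
position: [0.5098, 0.029, 0.0876]
tool_rot: [[-0.124, 0.992, 0.007], [0.992, 0.124, 0.001], [-0.0, 0.007, -1.0]]
ft_force: [7.4, 5.0, 3.3]
grip_width: 0.0129
gripper_force: 41.1
```

```bash
python3 go.py -.087 0 .0855 0 case
```

```text
t 45.48 p [0.5098 0.029  0.0876] case -0.0881 -0.0013 yaw 7.15 tilt [ 0.007  0.001 -1.   ] q6 -17.3 w 0.0129 gf 41.1 F [7.4 5.  3.3]
tool dx dy dz cm: [0.13 0.1  0.21] turn: -0.15
```

Call:
move_arm(series="0 -0.1 0 0 -1;0 -0.2 0 0 -1;0 -0.3 0 0 -1;0 -0.4 0 0 -1;0 -0.4 0 0 -1")

```text
time_s: 46.1
position: [0.5097, 0.0289, 0.0877]
tool_rot: [[-0.124, 0.992, 0.016], [0.992, 0.124, 0.002], [-0.0, 0.016, -1.0]]
ft_force: [25.8, 11.9, -10.0]
grip_width: 0.013
gripper_force: 39.7
```

```bash
python3 go.py -.087 0 .0855 0 case
```

```text
t 46.1 p [0.5097 0.0289 0.0877] case -0.0882 -0.0014 yaw 7.11 tilt [ 0.016  0.002 -1.   ] q6 -17.5 w 0.013 gf 39.7 F [ 25.8  11.9 -10. ]
tool dx dy dz cm: [0.14 0.12 0.22] turn: -0.19
```

Cover is at its stop (travel ≈ 122 mm). Release it and move clear toward the stand.

Call:
move_arm(series="0 0.4 0 0 -1;0 0.4 0 0 0;0 0.4 0 0 0;0 0.4 -4 0 0;0 0.4 -9 0 0.2;0 0.4 -14 0 0.4;-5 -3 -17 0 0.4;-10 -6 -17 0 0.4")

```text
time_s: 47.1
position: [0.4559, -0.0792, 0.2581]
tool_rot: [[-0.127, 0.992, 0.003], [0.992, 0.127, -0.002], [-0.002, 0.003, -1.0]]
ft_force: [1.3, -0.9, -0.1]
grip_width: 0.0598
gripper_force: 0.0
```

Call:
move_arm(series="-5 -3 0 0 0.4;-9 -6 0 0 0.4;-9 -6 0 0 0.4")

```text
time_s: 47.48
position: [0.4064, -0.1773, 0.2561]
tool_rot: [[-0.12, 0.993, -0.001], [0.993, 0.12, -0.0], [0.0, -0.001, -1.0]]
ft_force: [0.3, 0.6, 0.2]
grip_width: 0.0596
gripper_force: 0.0
```

```bash
cat > seam.py <<'E'
from h import *
from go import *
report()
D={c:optics.get_image(c) for c in("top","scene")}
im=cv2.resize(D["top"]["pixels"],None,fx=5,fy=5,interpolation=cv2.INTER_CUBIC)
c,n=np.cos(CASE[2]),np.sin(CASE[2]); S=set()
for cam in D:
    for k in range(8):
        for r in spotter.mark_of(f"seam_{k}",cam): S.add((cam,round(r["score"],2),*np.round(r["point"],4)))
    for nme in("cover_handle","stand_rest","probe","probe_collar","stand"):
        print(cam,nme,[(round(r["score"],2),np.round(r["point"],4).tolist()) for r in spotter.mark_of(nme,cam)[:3]])
for s in sorted(S):
    d=np.array(s[2:4])-CASE[:2]; print(s[0],s[1],"case",(c*d[0]+n*d[1]).round(4),(-n*d[0]+c*d[1]).round(4),"z",s[4])
P=[cw(u,v,.076) for u,v in((0,.0635),(-.1235,.0635),(-.1235,-.0635),(0,-.0635))]
cv2.polylines(im,[((proj(D["top"],P)+.5)*5).round().astype(np.int32)],False,(0,0,255),1,cv2.LINE_AA)
P=[cw(u,v,.076) for u,v in((.137,.077),(-.137,.077),(-.137,-.077),(.137,-.077))]
cv2.polylines(im,[((proj(D["top"],P)+.5)*5).round().astype(np.int32)],False,(0,255,0),1,cv2.LINE_AA)
cv2.imwrite("pics/seam.png",im[720:1200,1430:1850])
E
python3 seam.py
```

```text
t 47.48 p [ 0.4064 -0.1773  0.2561] case -0.2168 -0.1928 yaw 6.88 tilt [-0.001 -0.    -1.   ] q6 -45.8 w 0.0596 gf 0.0 F [0.3 0.6 0.2]
top cover_handle [(0.77, [0.5098, 0.0298, 0.0789]), (0.24, [0.526, 0.0921, 0.0768]), (0.23, [0.4829, 0.2769, 0.0187])]
top stand_rest [(0.88, [0.4762, 0.2768, 0.1196])]
top probe [(0.78, [0.5493, 0.403, -0.0004]), (0.71, [0.6056, 0.2782, 0.0033]), (0.65, [0.4794, 0.0072, 0.0769])]
top probe_collar [(0.76, [0.3859, 0.2768, 0.1006]), (0.73, [0.5517, 0.3969, 0.1017]), (0.67, [0.4815, 0.2748, 0.1217])]
top stand []
scene cover_handle [(0.78, [0.5083, 0.0313, 0.0869])]
scene stand_rest [(0.88, [0.4849, 0.274, 0.1256]), (0.69, [0.4817, 0.274, -0.0019])]
scene probe [(0.72, [0.3884, 0.2784, 0.0016]), (0.69, [0.5501, 0.3988, 0.001]), (0.68, [0.4727, 0.3792, -0.0012])]
scene probe_collar [(0.87, [0.6119, 0.2764, 0.1039]), (0.73, [0.482, 0.2771, 0.1197]), (0.73, [0.5505, 0.3986, 0.0969])]
scene stand [(0.96, [0.4844, 0.2739, 0.0027])]
scene 0.67 case -0.1219 0.0195 z 0.0762
scene 0.74 case -0.1243 -0.0579 z 0.0741
scene 0.86 case -0.062 0.0685 z 0.0755
scene 0.87 case -0.1246 0.0639 z 0.0704
scene 0.87 case -0.1196 -0.022 z 0.0769
scene 0.93 case -0.0042 -0.0617 z 0.0771
scene 0.94 case -0.0052 0.0614 z 0.0754
scene 0.96 case -0.058 -0.0633 z 0.0735
top 0.37 case -0.0013 -0.0024 z 0.0032
top 0.63 case -0.0623 -0.0613 z 0.0753
top 0.74 case -0.0009 0.0685 z 0.0754
top 0.81 case -0.1223 -0.0644 z 0.0746
top 0.81 case -0.0637 0.0585 z 0.0741
top 0.86 case -0.1224 -0.0206 z 0.0763
top 0.87 case -0.1258 0.0184 z 0.077
top 0.93 case -0.1262 0.065 z 0.0748
```

View pics/seam.png

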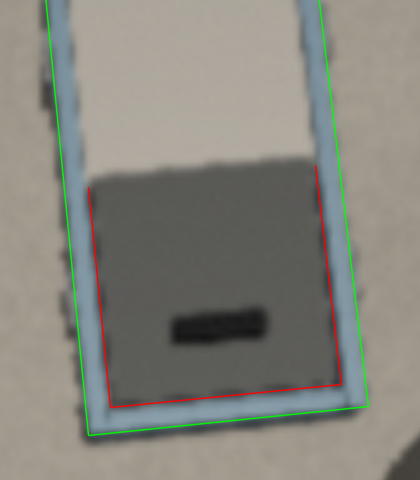

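The shut cover fits the red seam overlay to 1–2 mm (front corners at crop px (110,407) and (341,384)). I shift the case frame slightly and go to the probe.

```bash
sed -i 's/^CASE=.*/CASE=(.5965,.0424,np.radians(7.3))/' go.py; python3 go.py .482 .275 .235 -20
```

```text
t 48.88 p [ 0.408  -0.175   0.2563] case -0.2146 -0.1917 yaw 7.17 tilt [-0. -0. -1.] q6 -45.7 w 0.0601 gf 0.0 F [-0.2 -0.3  0.6]
tool dx dy dz cm: [43.73 12.96  2.13] turn: 27.17
```

Call:
move_arm(series="5.4 1.6 0 3 0.4;10.8 3.2 0 6 0.4;16.2 4.8 0 9 0.4;21.6 6.4 0 12 0.4;27 8 0 15 0.4;32.4 9.6 0 20 0.4;37.8 11.2 0 25 0.4;43.7 13 0 27.2 0.4")

```text
time_s: 49.88
position: [0.4825, 0.2766, 0.2564]
tool_rot: [[0.344, 0.939, 0.0], [0.939, -0.344, -0.0], [0.0, 0.0, -1.0]]
ft_force: [1.2, -0.8, 0.7]
grip_width: 0.0596
gripper_force: 0.0
```

Call:
move_arm(series="0 0 0 0 0.4;0 0 0 0 0.4")

```text
time_s: 50.12
position: [0.4823, 0.2745, 0.256]
tool_rot: [[0.342, 0.94, -0.001], [0.94, -0.342, -0.0], [-0.001, -0.0, -1.0]]
ft_force: [-1.1, -1.2, -0.1]
grip_width: 0.0597
gripper_force: 0.0
```

```bash
python3 go.py .482 .275 .146 -20; python3 - <<'E'
from h import *
d=optics.get_image("scene"); u,v=proj(d,[.482,.275,.15])[0].round().astype(int)
a=cv2.resize(d["pixels"][v-30:v+30,u-40:u+40],(640,480),interpolation=cv2.INTER_CUBIC)
Q=lambda P:(((proj(d,P)-[u-40,v-30])+.5)*8).round().astype(np.int32)
for z0,z1,r in((.126,.186,.009),):
    cv2.polylines(a,[Q([[.482,.275,z0],[.482,.275,z1]])],False,(0,0,255),1)
t=np.radians(-20)
for o in((-.028,-.008),(.008,.028)):
    cv2.polylines(a,[Q([[.482+np.cos(t)*x-np.sin(t)*y,.275+np.sin(t)*x+np.cos(t)*y,.12] for x,y in((-.018,o[0]),(-.018,o[1]),(.052,o[1]),(.052,o[0]))])],True,(0,255,0),1)
cv2.imwrite("pics/pr.png",a)
E
```

```text
t 50.12 p [0.4823 0.2745 0.256 ] case -0.0838 0.2447 yaw -20.0 tilt [-0.001 -0.    -1.   ] q6 37.4 w 0.0597 gf 0.0 F [-1.1 -1.2 -0.1]
tool dx dy dz cm: [ 0.04 -0.04 11.  ] turn: 0.0
```

View pics/pr.png

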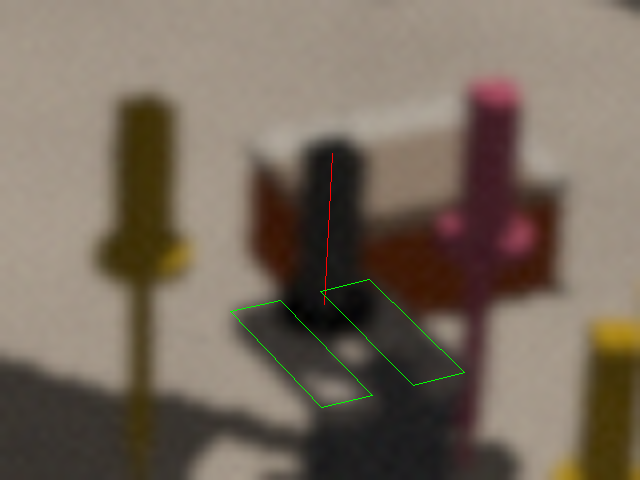

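The grip (crop px ~(330,210)) and fork match the overlay. Descend and grip the probe.

Call:
move_arm(series="0 0 3 0 0.4;0 0 6 0 0.4;0 0 8.5 0 0.4;0 0 10.2 0 0.4;0 0 11 0 0.4;0 0 11 0 0.4")

```text
time_s: 50.92
position: [0.4826, 0.2741, 0.1465]
tool_rot: [[0.344, 0.939, -0.0], [0.939, -0.344, -0.0], [-0.0, -0.0, -1.0]]
ft_force: [0.0, -0.1, -0.0]
grip_width: 0.0601
gripper_force: 0.0
```

Call:
move_arm(series="0 0 0 0 0;0 0 0 0 -0.4;0 0 0 0 -0.8;0 0 0 0 -0.8;0 0 0 0 -0.8;0 0 0 0 -0.8", force=40)

```text
time_s: 51.68
position: [0.4826, 0.2749, 0.1468]
tool_rot: [[0.342, 0.94, 0.001], [0.94, -0.342, 0.0], [0.0, 0.001, -1.0]]
ft_force: [-1.3, -0.1, 4.8]
grip_width: 0.0173
gripper_force: 41.2
```

```bash
python3 go.py .482 .275 .146 -20
```

```text
t 51.67 p [0.4826 0.2749 0.1468] case -0.0834 0.2451 yaw -20.02 tilt [ 0.001  0.    -1.   ] q6 37.5 w 0.0173 gf 41.2 F [-1.3 -0.1  4.8]
tool dx dy dz cm: [-0.01 -0.06  0.08] turn: -0.02
```

Call:
move_arm(series="0 0 -0.5 0 -0.8;0 0 -1.5 0 -0.8;0 0 -3 0 -0.8;0 0 -5 0 -0.8;0 0 -7 0 -0.8;0 0 -9 0 -0.8;0 0 -11 0 -0.8;0 0 -12 0 -0.8")

```text
time_s: 52.68
position: [0.4826, 0.2749, 0.2681]
tool_rot: [[0.342, 0.94, 0.002], [0.94, -0.342, 0.001], [0.001, 0.002, -1.0]]
ft_force: [0.0, -0.0, -1.0]
grip_width: 0.0178
gripper_force: 40.5
```

```bash
cat > tip.py <<'E'
from h import *
from go import *
p,R,ya=report()
D={c:optics.get_image(c) for c in("scene","top")}
e=p+R@np.array([0,0,.1268]); out=[]
for c in D:
    u,v=proj(D[c],e)[0]; print(c,"expected tip px",u.round(1),v.round(1),"world",e.round(4),[(round(r["score"],2),np.round(r["point"],4).tolist()) for r in spotter.mark_of("probe",c) if np.hypot(*(np.array(r["point"])[:2]-e[:2]))<.05])
    a=cv2.resize(D[c]["pixels"][int(v)-28:int(v)+12,int(u)-20:int(u)+20],(400,400),interpolation=cv2.INTER_CUBIC)
    for z in(0,.02,.08,.1): 
        q=proj(D[c],p+R@np.array([0,0,.1268-z]))[0]-[int(u)-20,int(v)-28]; cv2.circle(a,tuple(int(k) for k in ((q+.5)*10)),3,(0,0,255),1)
    out.append(a)
import sys; cv2.imwrite("pics/"+sys.argv[1]+".png",np.hstack(out))
E
python3 tip.py tip1; python3 go.py .003 .0635 .267 -27.3 case
```

```text
t 52.67 p [0.4826 0.2749 0.2681] case -0.0835 0.2451 yaw -20.02 tilt [ 0.002  0.001 -1.   ] q6 37.5 w 0.0178 gf 40.5 F [ 0. -0. -1.]
scene expected tip px 356.5 148.9 world [0.4829 0.275  0.1413] [(0.52, [0.4854, 0.2738, 0.1431])]
top expected tip px 234.3 214.3 world [0.4829 0.275  0.1413] []
t 52.88 p [0.4822 0.2747 0.2659] case -0.0838 0.245 yaw -20.03 tilt [-0.001 -0.    -1.   ] q6 37.5 w 0.0177 gf 40.5 F [ 0.3  0.8 -2.5]
tool dx dy dz cm: [-12.14  16.05  -0.12] turn: -0.03
```

View pics/tip1.png

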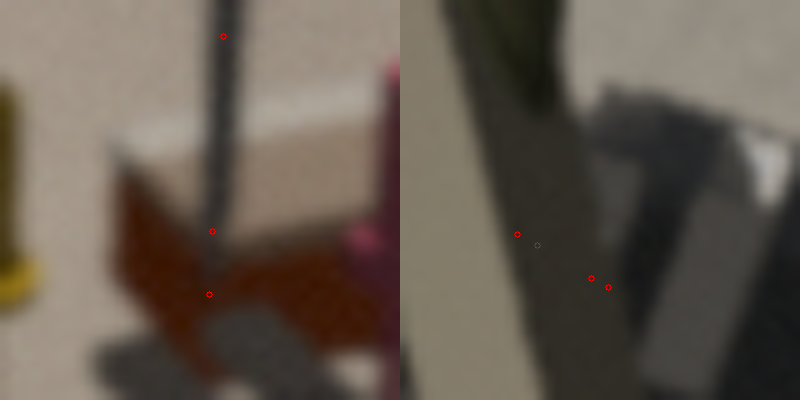

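The shaft lies on the predicted axis (steel/needle step at left-crop px ~(213,230)), and the tip is where expected. Move over the seam's back-left end.

Call:
move_arm(series="-2 2.6 0 0 -0.8;-4 5.3 0 0 -0.8;-6 8 0 0 -0.8;-8 10.7 0 0 -0.8;-10 13.4 0 0 -0.8;-11.5 15.2 0 0 -0.8;-12.1 16 0 0 -0.8;-12.1 16 0 0 -0.8")

```text
time_s: 53.88
position: [0.5912, 0.1064, 0.266]
tool_rot: [[0.343, 0.939, -0.001], [0.939, -0.343, 0.0], [0.0, -0.001, -1.0]]
ft_force: [-0.4, 0.6, -1.0]
grip_width: 0.0176
gripper_force: 40.6
```

```bash
python3 tip.py tip2; python3 go.py .003 .0635 .2045 -27.3 case
```

```text
t 53.88 p [0.5912 0.1064 0.266 ] case 0.0029 0.0641 yaw -20.05 tilt [-0.001  0.    -1.   ] q6 19.0 w 0.0176 gf 40.6 F [-0.4  0.6 -1. ]
scene expected tip px 342.7 189.4 world [0.5912 0.1064 0.1392] [(0.62, [0.5905, 0.106, 0.1405])]
top expected tip px 301.8 174.8 world [0.5912 0.1064 0.1392] [(0.36, [0.5892, 0.1074, 0.1376])]
t 54.08 p [0.5909 0.1072 0.2665] case 0.0027 0.065 yaw -19.96 tilt [ 0.  0. -1.] q6 19.0 w 0.0173 gf 40.6 F [-0.8  0.1 -0.5]
tool dx dy dz cm: [-0.12  0.1   6.2 ] turn: 0.04
```

View pics/tip2.png

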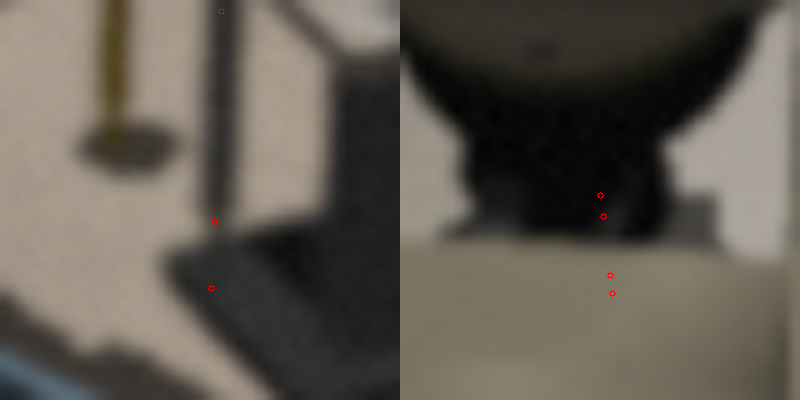

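Call:
move_arm(series="-0.1 0.1 1 -9 -0.8;-0.1 0.1 2 -18 -0.8;-0.1 0.1 3 -27.3 -0.8;-0.1 0.1 4 -27.3 -0.8;-0.1 0.1 4.6 -27.3 -0.8;-0.1 0.1 4.9 -27.3 -0.8;-0.1 0.1 4.9 -27.3 -0.8;-0.1 0.1 4.9 -27.3 -0.8")

```text
time_s: 55.08
position: [0.5921, 0.105, 0.2176]
tool_rot: [[-0.126, 0.992, 0.001], [0.992, 0.126, -0.0], [-0.0, 0.001, -1.0]]
ft_force: [-0.4, 0.5, -1.1]
grip_width: 0.018
gripper_force: 40.5
```

```bash
python3 tip.py tip3; python3 go.py .003 .0635 .2045 0 case
```

```text
t 55.08 p [0.5921 0.105  0.2176] case 0.0035 0.0627 yaw 7.25 tilt [ 0.001 -0.    -1.   ] q6 -8.5 w 0.018 gf 40.5 F [-0.4  0.5 -1.1]
scene expected tip px 342.0 205.4 world [0.5921 0.105  0.0908] [(0.55, [0.5927, 0.1027, 0.0934])]
top expected tip px 302.8 178.5 world [0.5921 0.105  0.0908] []
t 55.27 p [0.592  0.105  0.2175] case 0.0035 0.0627 yaw 7.26 tilt [ 0. -0. -1.] q6 -8.5 w 0.0177 gf 40.5 F [ 0.2 -0.9 -0.8]
tool dx dy dz cm: [ 0.08 -0.05  1.3 ] turn: -0.04
```

Call:
move_arm(series="0.1 0 0.2 0 -0.8;0.1 0 0.4 0 -0.8;0.1 0 0.6 0 -0.8;0.1 0 0.8 0 -0.8;0.1 0 1 0 -0.8;0.1 0 1.15 0 -0.8;0.1 0 1.25 0 -0.8;0.1 0 1.25 0 -0.8")

```text
time_s: 56.28
position: [0.5918, 0.106, 0.2048]
tool_rot: [[-0.127, 0.992, -0.0], [0.992, 0.127, -0.0], [-0.0, -0.0, -1.0]]
ft_force: [-0.5, -0.9, -0.6]
grip_width: 0.0176
gripper_force: 40.5
```

```bash
python3 go.py -.1235 .0635 .2045 0 case
```

```text
t 56.27 p [0.5918 0.106  0.2048] case 0.0034 0.0637 yaw 7.27 tilt [-0. -0. -1.] q6 -8.4 w 0.0176 gf 40.5 F [-0.5 -0.9 -0.6]
tool dx dy dz cm: [ -0.03 -12.69   0.03] turn: -0.03
```

Call:
move_arm(series="0 -0.4 0 0 -0.8;0 -0.8 0 0 -0.8;0 -1.2 0 0 -0.8;0 -1.6 0 0 -0.8;0 -2 0 0 -0.8;0 -2.4 0 0 -0.8;0 -2.8 0 0 -0.8;0 -3.2 0 0 -0.8")

```text
time_s: 57.28
position: [0.5598, 0.102, 0.2048]
tool_rot: [[-0.127, 0.992, 0.0], [0.992, 0.127, 0.0], [0.0, 0.0, -1.0]]
ft_force: [1.2, 0.5, -1.6]
grip_width: 0.0175
gripper_force: 40.5
```

Call:
move_arm(series="0 -0.4 0 0 -0.8;0 -0.8 0 0 -0.8;0 -1.2 0 0 -0.8;0 -1.6 0 0 -0.8;0 -2 0 0 -0.8;0 -2.4 0 0 -0.8;0 -2.8 0 0 -0.8;0 -3.2 0 0 -0.8")

```text
time_s: 58.28
position: [0.528, 0.0979, 0.2048]
tool_rot: [[-0.127, 0.992, 0.0], [0.992, 0.127, -0.0], [-0.0, 0.0, -1.0]]
ft_force: [0.1, -0.4, -1.2]
grip_width: 0.0176
gripper_force: 40.5
```

```bash
python3 tip.py tip4; python3 go.py -.1235 .0635 .2045 0 case
```

```text
t 58.27 p [0.528  0.0979 0.2048] case -0.0609 0.0638 yaw 7.27 tilt [ 0. -0. -1.] q6 -9.4 w 0.0176 gf 40.5 F [ 0.1 -0.4 -1.2]
scene expected tip px 322.3 199.8 world [0.528  0.0979 0.078 ] [(0.51, [0.5263, 0.0966, 0.0803])]
top expected tip px 304.8 202.5 world [0.528  0.0979 0.078 ] []
t 58.48 p [0.5283 0.0979 0.2049] case -0.0606 0.0637 yaw 7.27 tilt [ 0. -0. -1.] q6 -9.4 w 0.0174 gf 40.5 F [ 0.4  0.1 -1.7]
tool dx dy dz cm: [-0.03 -6.29  0.04] turn: -0.03
```

View pics/tip4.png

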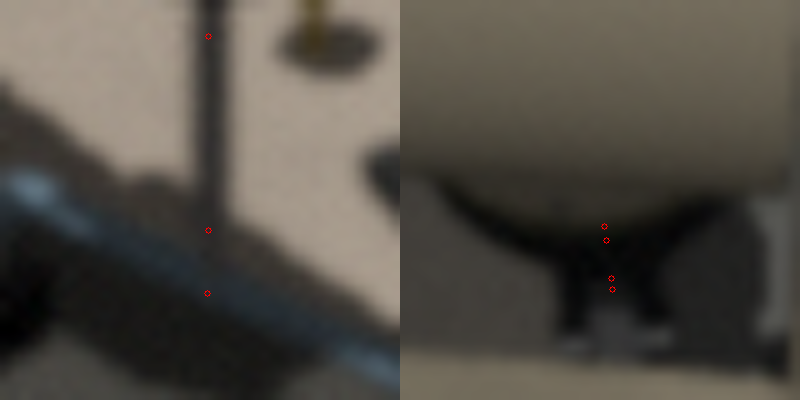

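The tip sits at the rim's inner edge (left-crop px ~(208,290)), as wanted. Continue along the seam.

Call:
move_arm(series="0 -0.4 0.05 0 -0.8;0 -0.8 0.05 0 -0.8;0 -1.2 0.05 0 -0.8;0 -1.6 0.05 0 -0.8;0 -2 0.05 0 -0.8;0 -2.4 0.05 0 -0.8;0 -2.8 0.05 0 -0.8;0 -3.2 0.05 0 -0.8")

```text
time_s: 59.48
position: [0.4963, 0.0939, 0.2043]
tool_rot: [[-0.127, 0.992, -0.0], [0.992, 0.127, 0.0], [0.0, -0.0, -1.0]]
ft_force: [1.2, 0.4, -0.6]
grip_width: 0.0177
gripper_force: 40.5
```

Call:
move_arm(series="0 -0.4 0 0 -0.8;0 -0.8 0 0 -0.8;0 -1.2 0 0 -0.8;0 -1.6 0 0 -0.8;0 -2 0 0 -0.8;0 -2.4 0 0 -0.8;0 -2.8 0 0 -0.8;0 -3.1 0 0 -0.8")

```text
time_s: 60.48
position: [0.4655, 0.0899, 0.2043]
tool_rot: [[-0.127, 0.992, 0.0], [0.992, 0.127, -0.0], [-0.0, 0.0, -1.0]]
ft_force: [0.4, -0.8, -2.0]
grip_width: 0.0174
gripper_force: 40.5
```

```bash
python3 tip.py tip5; python3 go.py -.1235 -.0635 .2045 0 case
```

```text
t 60.48 p [0.4655 0.0899 0.2043] case -0.1239 0.0638 yaw 7.27 tilt [ 0. -0. -1.] q6 -10.7 w 0.0174 gf 40.5 F [ 0.4 -0.8 -2. ]
scene expected tip px 304.0 191.2 world [0.4655 0.0899 0.0775] [(0.67, [0.4662, 0.0874, 0.0804])]
top expected tip px 307.0 225.3 world [0.4655 0.0899 0.0775] []
t 60.67 p [0.4658 0.09   0.2043] case -0.1236 0.0638 yaw 7.27 tilt [ 0. -0. -1.] q6 -10.7 w 0.0175 gf 40.5 F [ 0.6 -0.1 -1.8]
tool dx dy dz cm: [-1.273e+01  1.000e-02 -1.000e-02] turn: -0.03
```

Call:
move_arm(series="-0.4 0 0 0 -0.8;-0.8 0 0 0 -0.8;-1.2 0 0 0 -0.8;-1.6 0 0 0 -0.8;-2 0 0 0 -0.8;-2.4 0 0 0 -0.8;-2.8 0 0 0 -0.8;-3.2 0 0 0 -0.8")

```text
time_s: 61.68
position: [0.4699, 0.0579, 0.2043]
tool_rot: [[-0.127, 0.992, -0.0], [0.992, 0.127, -0.0], [-0.0, -0.0, -1.0]]
ft_force: [0.4, -0.3, -0.5]
grip_width: 0.0172
gripper_force: 40.5
```

Call:
move_arm(series="-0.4 0 0 0 -0.8;-0.8 0 0 0 -0.8;-1.2 0 0 0 -0.8;-1.6 0 0 0 -0.8;-2 0 0 0 -0.8;-2.4 0 0 0 -0.8;-2.8 0 0 0 -0.8;-3.2 0 0 0 -0.8")

```text
time_s: 62.68
position: [0.4739, 0.0262, 0.2043]
tool_rot: [[-0.127, 0.992, -0.0], [0.992, 0.127, -0.0], [-0.0, -0.0, -1.0]]
ft_force: [-0.2, -0.7, -1.5]
grip_width: 0.0177
gripper_force: 40.5
```

Call:
move_arm(series="-0.4 0 0 0 -0.8;-0.8 0 0 0 -0.8;-1.2 0 0 0 -0.8;-1.6 0 0 0 -0.8;-2 0 0 0 -0.8;-2.4 0 0 0 -0.8;-2.8 0 0 0 -0.8;-3.2 0 0 0 -0.8")

```text
time_s: 63.68
position: [0.478, -0.0055, 0.2043]
tool_rot: [[-0.127, 0.992, 0.0], [0.992, 0.127, -0.0], [-0.0, 0.0, -1.0]]
ft_force: [1.3, -1.1, -0.9]
grip_width: 0.0173
gripper_force: 40.5
```

```bash
python3 tip.py tip6; python3 go.py -.1235 -.0635 .2045 0 case
```

```text
t 63.67 p [ 0.478  -0.0055  0.2043] case -0.1236 -0.0325 yaw 7.27 tilt [ 0. -0. -1.] q6 -22.2 w 0.0173 gf 40.5 F [ 1.3 -1.1 -0.9]
scene expected tip px 279.5 208.3 world [ 0.478  -0.0055  0.0775] [(0.85, [0.4798, -0.006, 0.0803])]
top expected tip px 342.2 221.6 world [ 0.478  -0.0055  0.0775] []
t 63.88 p [ 0.4779 -0.0053  0.2043] case -0.1237 -0.0322 yaw 7.26 tilt [-0.  0. -1.] q6 -22.1 w 0.0176 gf 40.5 F [ 0.2 -0.1 -1.7]
tool dx dy dz cm: [-3.13  0.02 -0.02] turn: -0.04
```

Call:
move_arm(series="-0.4 0 0 0 -0.8;-0.8 0 0 0 -0.8;-1.2 0 0 0 -0.8;-1.6 0 0 0 -0.8;-2 0 0 0 -0.8;-2.4 0 0 0 -0.8;-2.8 0 0 0 -0.8;-3.1 0 0 0 -0.8")

```text
time_s: 64.88
position: [0.4819, -0.0363, 0.2043]
tool_rot: [[-0.126, 0.992, -0.0], [0.992, 0.126, 0.0], [0.0, -0.0, -1.0]]
ft_force: [0.0, -0.6, -0.7]
grip_width: 0.0174
gripper_force: 40.5
```

Call:
move_arm(series="0 0.4 0 0 -0.8;0 0.8 0 0 -0.8;0 1.2 0 0 -0.8;0 1.6 0 0 -0.8;0 2 0 0 -0.8;0 2.4 0 0 -0.8;0 2.8 0 0 -0.8;0 3.2 0 0 -0.8")

```text
time_s: 65.88
position: [0.5139, -0.0319, 0.2043]
tool_rot: [[-0.127, 0.992, -0.0], [0.992, 0.127, 0.0], [0.0, -0.0, -1.0]]
ft_force: [0.3, -0.1, -1.2]
grip_width: 0.0174
gripper_force: 40.5
```

Call:
move_arm(series="0 0.4 0 0 -0.8;0 0.8 0 0 -0.8;0 1.2 0 0 -0.8;0 1.6 0 0 -0.8;0 2 0 0 -0.8;0 2.4 0 0 -0.8;0 2.8 0 0 -0.8;0 3.2 0 0 -0.8")

```text
time_s: 66.88
position: [0.5456, -0.0278, 0.2043]
tool_rot: [[-0.127, 0.992, 0.0], [0.992, 0.127, 0.0], [0.0, 0.0, -1.0]]
ft_force: [0.7, 0.3, -0.3]
grip_width: 0.0172
gripper_force: 40.5
```

```bash
python3 tip.py tip7; python3 go.py .003 -.0635 .2045 0 case
```

```text
t 66.88 p [ 0.5456 -0.0278  0.2043] case -0.0594 -0.0632 yaw 7.27 tilt [ 0.  0. -1.] q6 -22.6 w 0.0172 gf 40.5 F [ 0.7  0.3 -0.3]
scene expected tip px 290.2 224.3 world [ 0.5456 -0.0278  0.0775] [(0.89, [0.5485, -0.0291, 0.0785])]
top expected tip px 350.6 197.4 world [ 0.5456 -0.0278  0.0775] [(0.51, [0.5441, -0.0289, 0.0765])]
t 67.08 p [ 0.5454 -0.0279  0.2042] case -0.0597 -0.0632 yaw 7.27 tilt [-0.  0. -1.] q6 -22.6 w 0.0176 gf 40.5 F [-0.3  0.2 -1.4]
tool dx dy dz cm: [-0.02  6.27 -0.03] turn: -0.03
```

View pics/tip7.png

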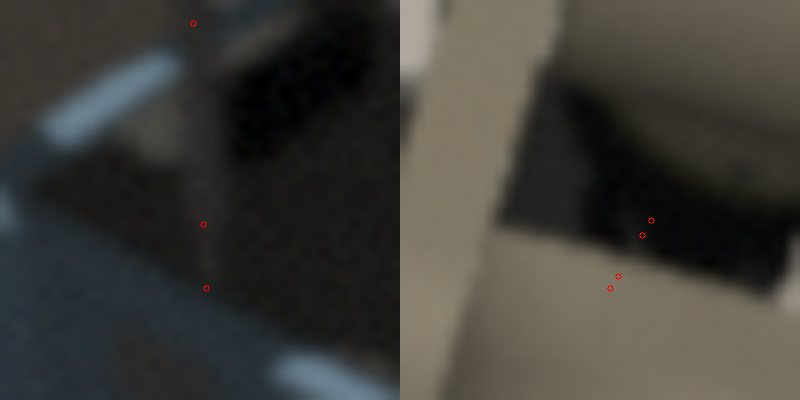

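The tip is at the seam (left-crop px ~(206,288)) along the right rim. Finish the pass and lift slowly.

Call:
move_arm(series="0 0.4 0 0 -0.8;0 0.8 0 0 -0.8;0 1.2 0 0 -0.8;0 1.6 0 0 -0.8;0 2 0 0 -0.8;0 2.4 0 0 -0.8;0 2.8 0 0 -0.8;0 3.2 0 0 -0.8")

```text
time_s: 68.08
position: [0.5774, -0.0238, 0.2043]
tool_rot: [[-0.127, 0.992, -0.0], [0.992, 0.127, 0.0], [0.0, -0.0, -1.0]]
ft_force: [-0.8, 0.1, -1.0]
grip_width: 0.0177
gripper_force: 40.5
```

Call:
move_arm(series="0 0.4 0 0 -0.8;0 0.8 0 0 -0.8;0 1.2 0 0 -0.8;0 1.6 0 0 -0.8;0 2 0 0 -0.8;0 2.4 0 0 -0.8;0 2.8 0 0 -0.8;0 3.1 0 0 -0.8")

```text
time_s: 69.08
position: [0.6081, -0.0199, 0.2043]
tool_rot: [[-0.127, 0.992, 0.0], [0.992, 0.127, -0.0], [-0.0, 0.0, -1.0]]
ft_force: [-0.2, -0.9, -1.6]
grip_width: 0.0176
gripper_force: 40.5
```

Call:
move_arm(series="0 0 0 0 -0.8;0 0 -0.4 0 -0.8;0 0 -0.8 0 -0.8;0 0 -1.4 0 -0.8;0 0 -2.4 0 -0.8;0 0 -3.8 0 -0.8;0 0 -5.2 0 -0.8;0 0 -6.2 0 -0.8")

```text
time_s: 70.08
position: [0.608, -0.0199, 0.2677]
tool_rot: [[-0.127, 0.992, 0.001], [0.992, 0.127, -0.0], [-0.0, 0.001, -1.0]]
ft_force: [-0.3, -0.3, -1.0]
grip_width: 0.0175
gripper_force: 40.5
```

```bash
python3 go.py .4826 .2749 .2665 -20.02
```

```text
t 70.08 p [ 0.608  -0.0199  0.2677] case 0.0035 -0.0633 yaw 7.27 tilt [ 0.001 -0.    -1.   ] q6 -20.3 w 0.0175 gf 40.5 F [-0.3 -0.3 -1. ]
tool dx dy dz cm: [30.83 -8.71  0.09] turn: 27.29
```

Call:
move_arm(series="4 -1.1 0 4 -0.8;8.5 -2.4 0 8 -0.8;13 -3.7 0 12 -0.8;17.5 -5 0 17 -0.8;22 -6.2 0 22 -0.8;26 -7.3 0 27.3 -0.8;29 -8.2 0 27.3 -0.8;30.4 -8.6 0 27.3 -0.8")

```text
time_s: 71.08
position: [0.4834, 0.2719, 0.2667]
tool_rot: [[0.341, 0.94, 0.0], [0.94, -0.341, 0.0], [0.0, 0.0, -1.0]]
ft_force: [0.4, -1.0, -0.6]
grip_width: 0.0178
gripper_force: 40.5
```

Call:
move_arm(series="0 0 0 0 -0.8;0 0 0 0 -0.8;0 0 0 0 -0.8")

```text
time_s: 71.45
position: [0.4846, 0.2698, 0.2662]
tool_rot: [[0.344, 0.939, -0.0], [0.939, -0.344, -0.0], [-0.0, -0.0, -1.0]]
ft_force: [-0.1, -0.7, -1.5]
grip_width: 0.0176
gripper_force: 40.5
```

```bash
python3 go.py .4826 .2749 .1473 -20.02
```

```text
t 71.45 p [0.4846 0.2698 0.2662] case -0.0821 0.2398 yaw -20.11 tilt [-0. -0. -1.] q6 37.0 w 0.0176 gf 40.5 F [-0.1 -0.7 -1.5]
tool dx dy dz cm: [ 0.41 -0.36 11.89] turn: -0.09
```

First correct sideways, then lower.

Call:
move_arm(series="0.2 -0.2 0 0 -0.8;0.4 -0.36 0 0 -0.8;0.4 -0.36 0 0 -0.8;0.4 -0.36 0 0 -0.8")

```text
time_s: 71.95
position: [0.482, 0.2758, 0.2663]
tool_rot: [[0.342, 0.94, 0.0], [0.94, -0.342, -0.0], [-0.0, 0.0, -1.0]]
ft_force: [-0.7, 0.4, -1.3]
grip_width: 0.0174
gripper_force: 40.5
```

```bash
python3 go.py .4826 .2749 .1473 -20.02
```

```text
t 71.95 p [0.482  0.2758 0.2663] case -0.0839 0.246 yaw -20.02 tilt [ 0. -0. -1.] q6 37.6 w 0.0174 gf 40.5 F [-0.7  0.4 -1.3]
tool dx dy dz cm: [-0.06  0.08 11.9 ] turn: -0.0
```

Call:
move_arm(series="-0.07 0.08 1.5 0 -0.8;-0.07 0.08 3 0 -0.8;-0.07 0.08 4.5 0 -0.8;-0.07 0.08 6 0 -0.8;-0.07 0.08 7.5 0 -0.8;-0.07 0.08 9 0 -0.8;-0.07 0.08 10 0 -0.8;-0.07 0.08 10.8 0 -0.8")

```text
time_s: 72.95
position: [0.4826, 0.2748, 0.1578]
tool_rot: [[0.342, 0.94, -0.0], [0.94, -0.342, -0.0], [-0.0, -0.0, -1.0]]
ft_force: [-0.7, -0.2, -1.1]
grip_width: 0.0173
gripper_force: 40.5
```

Call:
move_arm(series="0 0 0.3 0 -0.8;0 0 0.6 0 -0.8;0 0 0.8 0 -0.8;0 0 1 0 -0.8;0 0 1.1 0 -0.8;0 0 1.1 0 -0.8")

```text
time_s: 73.7
position: [0.4826, 0.2748, 0.1473]
tool_rot: [[0.343, 0.94, -0.0], [0.94, -0.343, -0.0], [-0.0, -0.0, -1.0]]
ft_force: [-0.5, -0.4, -1.6]
grip_width: 0.0177
gripper_force: 40.5
```

```bash
python3 go.py .4826 .2749 .1468 -20.02
```

```text
t 73.7 p [0.4826 0.2748 0.1473] case -0.0835 0.245 yaw -20.03 tilt [-0. -0. -1.] q6 37.5 w 0.0177 gf 40.5 F [-0.5 -0.4 -1.6]
tool dx dy dz cm: [ 0.01 -0.    0.05] turn: -0.01
```

Call:
move_arm(series="0 0 0.05 0 -0.8;0 0 0.1 0 -0.8;0 0 0.1 0 -0.5;0 0 0.1 0 -0.3;0 0 0.1 0 -0.1;0 0 0.1 0 0.1;0 0 0.1 0 0.3;0 0 0.1 0 0.3")

```text
time_s: 74.7
position: [0.4826, 0.2748, 0.1463]
tool_rot: [[0.342, 0.94, -0.0], [0.94, -0.342, -0.0], [-0.0, -0.0, -1.0]]
ft_force: [0.0, -0.4, -0.1]
grip_width: 0.0556
gripper_force: 0.0
```

Call:
move_arm(series="0 0 -1 0 0.3;0 0 -3 0 0.3;0 0 -5 0 0.3;0 0 -8 0 0.3;0 0 -11 0 0.3;-4 0 -11 0 0.3;-10 4 -11 0 0.3;-16 8 -11 0 0.3")

```text
time_s: 75.7
position: [0.4984, 0.1143, 0.2573]
tool_rot: [[0.341, 0.94, 0.002], [0.94, -0.341, 0.0], [0.001, 0.001, -1.0]]
ft_force: [0.3, 0.1, 0.3]
grip_width: 0.0556
gripper_force: 0.0
```

Call:
move_arm(series="-6 4 0 0 0.3;-12 8 0 0 0.3;-18 10 0 0 0.3;-18 10 0 0 0.3")

```text
time_s: 76.2
position: [0.5306, -0.0907, 0.2567]
tool_rot: [[0.346, 0.938, 0.0], [0.938, -0.346, -0.0], [-0.0, 0.0, -1.0]]
ft_force: [-0.6, 0.2, -0.1]
grip_width: 0.0558
gripper_force: 0.0
```

```bash
python3 go.py; python3 - <<'E'
from h import *
D={c:optics.get_image(c) for c in("scene","top")}
for c in D:
    for n in("probe_collar","stand_rest","cover_handle","reagent","jar","tipbox","tube0"):
        print(c,n,[(round(r["score"],2),np.round(r["point"],3).tolist()) for r in spotter.mark_of(n,c)[:4]])
a=D["scene"]["pixels"][110:290,230:470]; b=D["top"]["pixels"][130:265,180:360]
cv2.imwrite("pics/end.png",np.hstack([cv2.resize(a,(400,300),interpolation=cv2.INTER_CUBIC),cv2.resize(b,(400,300),interpolation=cv2.INTER_CUBIC)]))
E
```

```text
t 76.2 p [ 0.5306 -0.0907  0.2567] case -0.0822 -0.1236 yaw -20.23 tilt [ 0. -0. -1.] q6 -2.1 w 0.0558 gf 0.0 F [-0.6  0.2 -0.1]
scene probe_collar [(0.87, [0.61, 0.278, 0.102]), (0.71, [0.388, 0.281, 0.1]), (0.66, [0.48, 0.276, 0.118]), (0.5, [0.552, 0.4, 0.101])]
scene stand_rest [(0.98, [0.485, 0.274, 0.123]), (0.44, [0.755, -0.158, 0.001])]
scene cover_handle [(0.63, [0.507, 0.033, 0.089])]
scene reagent [(0.87, [0.756, -0.157, 0.002])]
scene jar [(0.67, [0.68, 0.394, -0.001])]
scene tipbox [(0.72, [0.347, 0.472, 0.001]), (0.5, [0.598, -0.019, 0.083])]
scene tube0 [(0.31, [0.598, 0.041, -0.005])]
top probe_collar [(0.73, [0.484, 0.275, 0.117]), (0.69, [0.465, 0.385, 0.098]), (0.66, [0.384, 0.278, 0.1]), (0.59, [0.604, 0.276, 0.098])]
top stand_rest [(0.72, [0.479, 0.277, 0.126])]
top cover_handle [(0.71, [0.509, 0.028, 0.082])]
top reagent [(0.61, [0.757, -0.159, -0.0])]
top jar [(0.7, [0.685, 0.393, -0.002])]
top tipbox [(0.85, [0.348, 0.475, 0.0])]
top tube0 []
```

View pics/end.png

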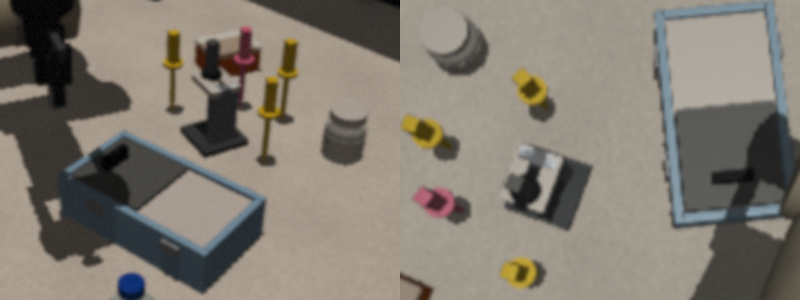

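The picture shows the probe upright in the fork (left-crop px (212,60)), the cover shut, and the bystanders and look-alikes where they were. Handing in.

```bash
python3 -c "
from rig import order
print(order.close_job())"
```

```text
the job is handed in; nothing more can be done
None
```

I handed the job in at about 76 s with no verdict returned. All four tubes are rolled in under the hood (bay and tray seen empty; under the hood is not visible), the cover is shut against its stop, the seam was traced in one pass at about 3 cm/s, the probe hangs upright in its fork, and the bottle, jar and tip box are where they were.

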